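Set the stacked gel jars out on their display stands

ROBOT

A 6-joint arm with a two-finger parallel gripper is mounted at the origin on the work surface. World frame = base frame: x ahead of the robot, y to its left, z up, the work surface at z = 0. Lengths are in mm, angles in rad, forces in N, time in s.
With the tool pointing down it reaches from about 350 to 775 mm from the base axis. Payload 7.3 kg.
Tool frame: the origin (TCP) lies at the very end of the fingers, on their centre line; the grasp point (between the pads) lies 19 mm behind it; x points along the fingers, z is the direction in which the jaws open and shut, and the axes are right-handed (so a half turn about x gives the same grasp; the last joint's range is limited). The gripper opens to 92 mm and grips with 3 to 60 N. Pads are 19 mm wide; open, the fingers measure 130 mm over their backs; the gripper's body (75 mm by 190 mm) begins 47 mm behind the grasp point.
Start: joints at [1.025, 0.342, 1.524, -0, 1.275, -0.146], TCP at [204.336, 483.624, 226.741] pointing down, gripper open.
Joint ranges: [-2.53, 2.53], [-0.77, 2.02], [0.04, 2.7], [-1, 4.14], [0.28, 2.66], [-3.11, 3.11]. Speed limits (rad/s): [2.57, 2.57, 3.14, 3.14, 3.14, 3.14].

INTERFACE

Orientations are given as [roll, pitch, yaw] about the fixed x, y, z axes, in that order (R = Rz(yaw) Ry(pitch) Rx(roll)).
In Python, from plant import * gives the robot as it stands.
- The arm moves only by the shell command python3 -m creep 'ROWS'. ROWS is JSON, a list of rows, each an object of numbers: "tx", "ty", "tz": the shift along the tool's x, y, z in cm; "wx", "wy", "wz": the turn, a rotation vector about the tool's x, y, z in rad; "gripper": the closure, from -1 (fully open) to 1 (shut). A call has 1 to 8 rows; each row is the pose to reach, as a shift and turn from the pose commanded when the call began, along the tool's axes at that moment; what a row does not reach only later rows make up. A row lasts 1/12 s, in which the tool goes at most 41.7 mm and 7.16 degrees, less where a joint would pass 70% of its speed; a pose out of reach is approached as far as the arm can. A call with a gripper value outside its range is refused whole. The fingers move at their own pace and stop on an object; the grip force is fixed at half the most. Time passes only in rows, so rows that repeat a pose let the fingers close. It gives the time, the measured TCP pose, the force and the opening at its end, in the units of the state.
- get_obs(): the state, without advancing time (a new reading comes with each control period).
- capture(name): name is "scene" or "side" or "wrist"; returns a dict with "frame" (400x640x3 uint8, red, green, blue), "z_map" (400x640 float32, mm along the optical axis (not along the pixel's ray), 0 where there is no reading), "vertical_fov" (degrees; the focal length in pixels is half the picture's height over the tangent of half this angle, whatever the lens; pixels are square), "cx", "cy" (the principal point, pixels), "xyz" and "rotation" of the camera in the world. Camera axes: x right, y down, z forward; pixel columns grow to the right and rows downward; lengths in mm; the calibration is good to about 2 mm. A picture is of the moment at which its call begins.
- close_job(): hands the job in, once; it reports no verdict.
The state is a dict: "time": time; "joint_positions": joint angles; "dq": joint speeds; "tau": joint torques, N m; "tool_pos": TCP position; "tcp_rot": TCP orientation; "contact_force": force on the tool from outside, world axes, zero at the start; "moment": the same for the moment, N m; "grip_width": finger opening in mm.
Only numpy, scipy, OpenCV 4.12 (cv2) and the standard library are available. Lean on these libraries where they do the work, as an engineer would, in place of code of your own. Each camera call takes 0.05 s, during which the arm holds its last target.

TASK

The four gel jars stacked on the shop counter are to go on display. Working from the top of the stack down, one jar at a time, set each upright and centred on the empty pad of the stand whose tester is the same size, without dropping or tipping over any jar and without disturbing the two polish bottles. Leave all four standing still on their stands.

Things in the scene. Friction and masses are not known exactly. Their poses are not given: they have to be found in the camera images.
- jar_large: The largest loose gel jar: an upright round black screw-top jar with a foil band and a thin silver ring inlaid near the edge of its flat black lid, 66 mm in diameter (lid and body alike), 46 mm tall, 110 g or somewhat more or less; the bottom jar of the stack at the start. Origin: centre of its underside; z along its axis, up through the lid.
- jar_medium: The second largest loose gel jar: an upright round black screw-top jar with a foil band and a thin silver ring inlaid near the edge of its flat black lid, 54 mm in diameter (lid and body alike), 42 mm tall, 70 g or somewhat more or less; second from the bottom of the stack. Origin: centre of its underside; z along its axis, up through the lid.
- jar_small: The third largest loose gel jar: an upright round black screw-top jar with a foil band and a thin silver ring inlaid near the edge of its flat black lid, 43 mm in diameter (lid and body alike), 36 mm tall, 40 g or somewhat more or less; third from the bottom of the stack. Origin: centre of its underside; z along its axis, up through the lid.
- jar_tiny: The smallest loose gel jar: an upright round black screw-top jar with a foil band and a thin silver ring inlaid near the edge of its flat black lid, 32 mm in diameter (lid and body alike), 30 mm tall, 20 g or somewhat more or less; the top jar of the stack. Origin: centre of its underside; z along its axis, up through the lid.
- stand_large: Fixed clear two-step acrylic stand, 86 mm wide (y), for the largest jar. Lower step (top at 4 mm): empty grey pad, 66 mm across. Upper step (24 mm) behind: fixed tester jar of the same size, lid at 70 mm. Origin: counter height, below the pad's centre; x points back to the tester, its axis at x=84 mm. Riser at x=43 mm; front fence at x=-44 mm, 10 mm high; no side walls. Heights from the counter.
- stand_medium: Fixed clear two-step acrylic stand, 74 mm wide (y), for the second largest jar. Lower step (top at 4 mm): empty grey pad, 54 mm across. Upper step (24 mm) behind: fixed tester jar of the same size, lid at 66 mm. Origin: counter height, below the pad's centre; x points back to the tester, its axis at x=72 mm. Riser at x=37 mm; front fence at x=-38 mm, 10 mm high; no side walls. Heights from the counter.
- stand_small: Fixed clear two-step acrylic stand, 63 mm wide (y), for the third largest jar. Lower step (top at 4 mm): empty grey pad, 43 mm across. Upper step (24 mm) behind: fixed tester jar of the same size, lid at 60 mm. Origin: counter height, below the pad's centre; x points back to the tester, its axis at x=61 mm. Riser at x=31.5 mm; front fence at x=-32.5 mm, 10 mm high; no side walls. Heights from the counter.
- stand_tiny: Fixed clear two-step acrylic stand, 52 mm wide (y), for the smallest jar. Lower step (top at 4 mm): empty grey pad, 32 mm across. Upper step (24 mm) behind: fixed tester jar of the same size, lid at 54 mm. Origin: counter height, below the pad's centre; x points back to the tester, its axis at x=50 mm. Riser at x=26 mm; front fence at x=-27 mm, 10 mm high; no side walls. Heights from the counter.
- bottle_a: A loose white polish bottle with a tall cap and a blue band, 31 mm in diameter at the base, 82 mm tall, standing behind the stands; not part of the job. Origin: centre of its underside, z up.
- bottle_b: A loose white polish bottle with a tall cap and a blue band, 31 mm in diameter at the base, 82 mm tall, standing behind the stands; not part of the job. Origin: centre of its underside, z up.
There are look-alikes about, which are no part of the job. What is shaped like the jar_medium but purple is not meant.

How it is judged:
By the outcome, as a careful person would: the job done as asked, in the order asked, and still so for the second after the job is handed in, with the robot touching nothing.
It also fails if it takes over 118 s, if anything falls off the work surface, if the arm or the gripper's body presses on something with over 40 N, if the wrist force passes 120 N, or if a joint passes its speed limit or range.

## Working session

There is one attempt and no reset: what is moved stays moved. The work goes in short steps, Python scripts to look and compute and a shell command to move; the robot and the scene stay as the last step left them, time stands still between calls to the robot, and variables do not carry over. Pictures are saved under pics/ and viewed, and the job is handed in when it is done.

```bash
ls; mkdir -p pics
python3 - <<'E'
from plant import *
import cv2
o=get_obs(); print(o)
for n in ["scene","side","wrist"]:
    c=capture(n); cv2.imwrite(f"pics/{n}0.png",c["frame"][:,:,::-1])
    print(n,c["vertical_fov"],c["cx"],c["cy"],c["xyz"],c["rotation"])
E
```

```text
pics
{'time': 0.0, 'joint_positions': array([ 1.02496983e+00,  3.42710127e-01,  1.52501878e+00, -6.32446337e-07,
        1.27538368e+00, -1.46006425e-01]), 'dq': array([-0.00044038, -0.00013372, -0.00020778,  0.00094921, -0.00055934,
        0.00113539]), 'tau': array([ 1.49581316e-03, -4.31244171e+01, -2.44233906e+01,  7.19831348e-02,
        5.55872067e-02, -8.16597230e-05]), 'tool_pos': array([204.12855351, 483.25228103, 226.0508801 ]), 'tcp_rot': array([ 2.99598412,  1.5692764 , -2.11622474]), 'contact_force': array([-0.14619505,  0.75886991, -0.14545935]), 'moment': array([-0.04105215, -0.00198518,  0.02268449]), 'grip_width': 91.40530571436932}
scene 53.09580596096887 319.8214605421067 199.5621353938263 [951.57423757 498.09692458 686.6200978 ] [-2.34663571  0.00971059  2.51813523]
side 45.173496978641694 317.0087380942105 196.42172496113244 [ 490.35541857 -639.06791939  794.76632851] [-2.40847189e+00  1.00527034e-03 -1.43207323e-01]
wrist 67.58222890442273 322.9493555357528 202.43910112005517 [127.53845715 516.03018244 384.01841651] [2.83238283e+00 1.78569648e-03 1.17010729e+00]
```

View pics/scene0.png

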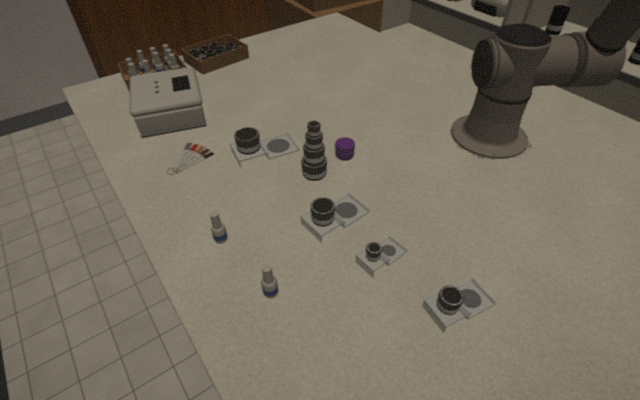

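View pics/side0.png

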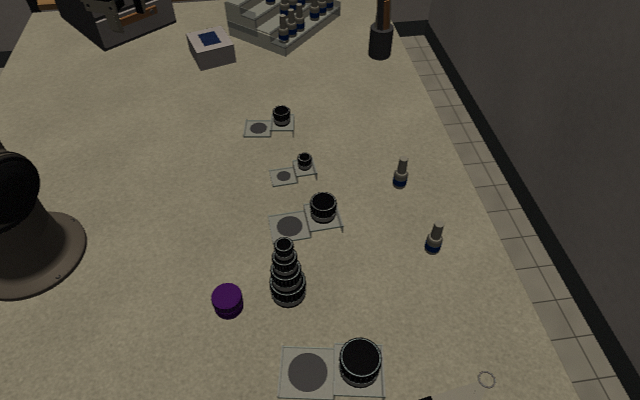

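View pics/wrist0.png

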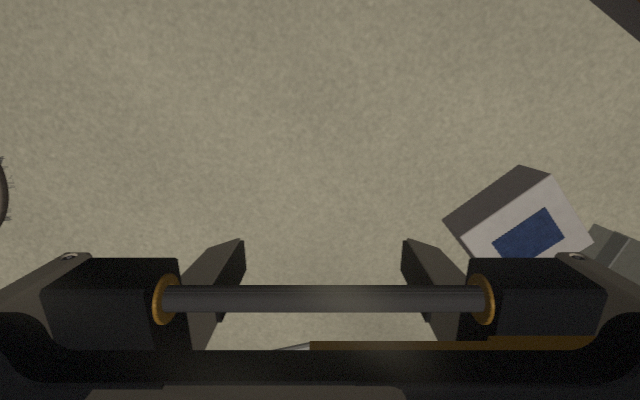

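```bash
cat > h.py <<'E'
from plant import *
import numpy as np, cv2
from scipy.spatial.transform import Rotation as R
def cam(n):
    c=capture(n); c["f"]=200/np.tan(np.radians(c["vertical_fov"]/2)); c["R"]=R.from_euler("xyz",c["rotation"]).as_matrix(); return c
def onplane(c,uv,z):
    uv=np.atleast_2d(np.asarray(uv,float)); d=np.c_[(uv[:,0]-c["cx"])/c["f"],(uv[:,1]-c["cy"])/c["f"],np.ones(len(uv))]@c["R"].T
    return (c["xyz"]+d*((z-c["xyz"][2])/d[:,2])[:,None])[:,:2]
def proj(c,P):
    q=(np.atleast_2d(P)-c["xyz"])@c["R"]; return np.c_[q[:,0]/q[:,2]*c["f"]+c["cx"],q[:,1]/q[:,2]*c["f"]+c["cy"]]
def cloud(c):
    v,u=np.mgrid[:400,:640]; z=c["z_map"]; p=np.stack([(u-c["cx"])/c["f"]*z,(v-c["cy"])/c["f"]*z,z],-1)@c["R"].T+c["xyz"]; p[z==0]=np.nan; return p
E
python3 - <<'E'
from h import *
for n in ["scene","side"]:
    c=cam(n); np.save(f"{n}.npy",c,allow_pickle=True)
    p=cloud(c)
    crop=(215,100,300,240) if n=="scene" else (180,90,200,310)
    x,y,w,h=crop
    im=c["frame"][y:y+h,x:x+w,::-1]; im=np.clip(im.astype(float)*1.8,0,255).astype(np.uint8)
    s=min(800/w,600/h); cv2.imwrite(f"pics/{n}1.png",cv2.resize(im,None,fx=s,fy=s,interpolation=cv2.INTER_CUBIC)); print(n,s)
    pts={"scene":[(278,146),(346,210),(389,251),(471,298),(345,150),(314,125)],"side":[(258,128),(283,176),(289,226),(307,372),(284,243),(227,295)]}[n]
    for u,v in pts: print((u,v),c["frame"][v,u],c["frame"][v+25,u],p[v,u].round(1),onplane(c,(u,v),4.3).round(1))
E
```

```text
scene 2.5
(278, 146) [75 73 67] [144 136 118] [ 519.9 -315.8    4.2] [[ 520.  -315.6]]
(346, 210) [75 74 70] [142 133 116] [521.5  -5.    4.4] [[521.5  -5.1]]
(389, 251) [85 76 72] [136 128 109] [524.7 146.8   6.6] [[523.2 145.6]]
(471, 298) [77 75 68] [138 129 110] [472.8 323.8   3. ] [[473.7 324.2]]
(345, 150) [54 41 56] [142 132 113] [ 407.4 -155.3   37.6] [[ 379.4 -188.9]]
(314, 125) [50 47 41] [50 47 40] [ 505.8 -153.8  156.2] [[ 378.2 -340.6]]
side 1.935483870967742
(258, 128) [53 52 50] [116 109  91] [476.3 317.6   5. ] [[476.3 318.5]]
(283, 176) [54 52 49] [126 119  99] [522.8 139.5   4.2] [[522.8 139.4]]
(289, 226) [55 54 51] [13 12 10] [521.1  -9.3   5.2] [[521.1  -8.5]]
(307, 372) [61 58 56] [125 123 110] [ 518.6 -320.7    2.7] [[ 518.5 -321.4]]
(284, 243) [11  9 11] [0 0 0] [ 503.4 -161.8  153.3] [[506.5 -51. ]]
(227, 295) [57 21 71] [136 128 105] [ 394.1 -178.1   41.3] [[ 389.4 -155.5]]
```

View pics/scene1.png

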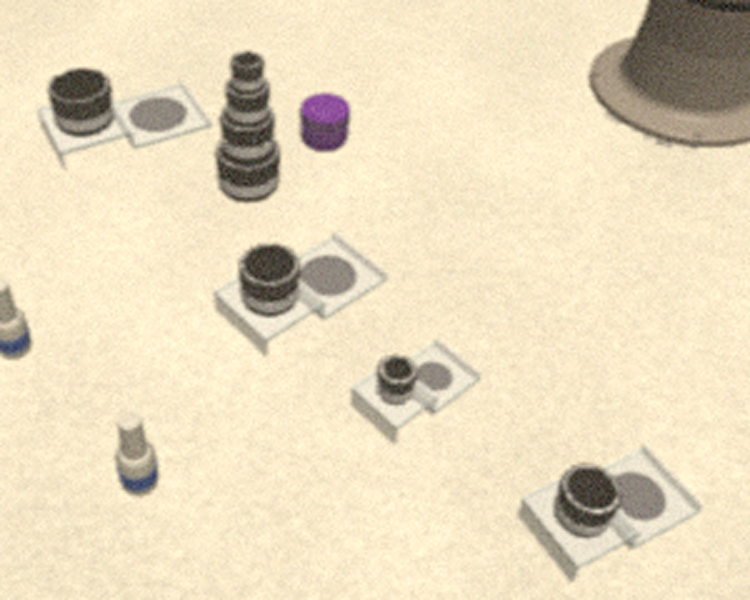

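View pics/side1.png

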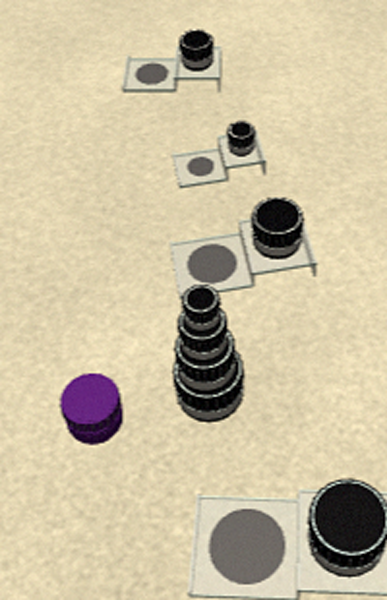

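```bash
cat > pads.py <<'E'
from h import *
def pad(c,seed,zz=4.3,r=45,dbg=None):
    im=c["frame"].astype(int); mx=im.max(2); sat=(im.max(2)-im.min(2))
    ref=im[seed[1]-1:seed[1]+2,seed[0]-1:seed[0]+2].reshape(-1,3).mean(0)
    m=(abs(cv2.GaussianBlur(c["frame"],(3,3),0).astype(float)-ref).max(2)<20).astype(np.uint8)
    m=cv2.morphologyEx(m,cv2.MORPH_OPEN,np.ones((3,3)))
    k,l,st,ce=cv2.connectedComponentsWithStats(m)
    lab=l[seed[1],seed[0]]; b=(l==lab).astype(np.uint8)
    cn=max(cv2.findContours(b,0,1)[0],key=cv2.contourArea)
    w=onplane(c,cn[:,0,:],zz).astype(np.float32)
    hull=cv2.convexHull(w)[:,0]; e=cv2.fitEllipse(w); (x,y),rad=cv2.minEnclosingCircle(w)
    v,u=np.nonzero(b); wc=onplane(c,np.c_[u,v],zz)
    return np.round(e[0],1),np.round(e[1],1),(round(x,1),round(y,1),round(2*rad,1)),st[lab][4]
E
python3 - <<'E'
from pads import *
for n,pts in {"scene":[(278,146),(346,210),(389,251),(471,298)],"side":[(307,372),(289,226),(283,176),(258,128)]}.items():
    c=np.load(f"{n}.npy",allow_pickle=True).item()
    for s in pts: print(n,s,*pad(c,s))
# purple & dark tops by depth
for n in ["scene","side"]:
    c=np.load(f"{n}.npy",allow_pickle=True).item(); P=cloud(c); im=c["frame"].astype(int)
    for nm,x,y,z,r in [("L",600,-318,70,60),("M",593,-7,66,60),("T",573,143,54,60),("S",535,320,60,60),("stack",505,-157,154,40),("purp",395,-172,42,50),("ba",650,0,80,250)]:
        m=(abs(P[...,2]-z)<4)&(np.hypot(P[...,0]-x,P[...,1]-y)<r)
        q=P[m]; 
        if len(q)>4:
            (a,b),rad=cv2.minEnclosingCircle(q[:,:2].astype(np.float32)); print(n,nm,len(q),q.mean(0).round(1),round(a,1),round(b,1),round(2*rad,1))
E
```

```text
scene (278, 146) [ 518.6 -319.9] [57.6 60.5] (519.0, -319.6, 62.6) 230
scene (346, 210) [522.1  -7.3] [46.  55.8] (524.9, -9.6, 59.8) 273
scene (389, 251) [527.  140.2] [26.7 41.5] (530.0, 138.9, 44.4) 143
scene (471, 298) [477.1 322.1] [38.1 43.7] (480.3, 321.6, 48.5) 311
side (307, 372) [ 519.2 -320.3] [62.4 63.2] (519.0, -320.3, 64.7) 1153
side (289, 226) [521.5  -7.8] [49.2 50.5] (521.3, -7.4, 52.2) 378
side (283, 176) [523.7 140.3] [26.4 26.9] (523.5, 140.6, 28.5) 89
side (258, 128) [476.5 320.2] [36.4 37.5] (476.6, 320.5, 39.4) 125
scene L 304 [ 603.3 -331.1   70.5] 601.6 -333.3 67.4
scene M 363 [594.9  -0.   66.4] 594.1 -1.1 55.2
scene T 176 [574.7 147.3  54. ] 574.3 145.6 34.2
scene S 411 [538.6 313.9  60.2] 537.4 313.2 44.1
scene stack 95 [ 503.4 -160.5  154. ] 501.4 -161.8 32.8
scene purp 208 [ 394.2 -174.9   42.2] 391.9 -175.9 56.6
scene ba 182 [705.5 -37.7  81. ] 634.6 -31.5 388.2
side L 1359 [ 601.8 -337.4   70.1] 602.2 -336.4 67.8
side M 432 [594.1  -5.8  65.7] 594.6 -5.6 58.1
side T 118 [574.  141.9  53.4] 574.3 142.4 33.7
side S 157 [537.3 309.6  59.6] 537.5 312.0 47.3
side stack 259 [ 502.7 -165.9  153.6] 502.6 -164.6 33.4
side purp 645 [ 393.2 -180.5   41.8] 392.9 -179.0 55.5
side ba 194 [680.1 -90.7  80.5] 634.1 -48.9 407.6
```

```bash
cat > go.py <<'E'
from h import *
import sys
# target x y z jawyaw: tool x down, tool z horizontal = stand's +-y direction
def plan(x,y,z,yaw,pick=None):
    o=get_obs(); R0=R.from_euler("xyz",o["tcp_rot"]).as_matrix()
    d=R0.T@(np.array([x,y,z])-o["tool_pos"])/10
    out=[]
    for s in (1,-1):
        zz=s*np.array([-np.sin(yaw),np.cos(yaw),0]); xx=np.array([0,0,-1.]); T=np.c_[xx,np.cross(zz,xx),zz]
        out.append(R.from_matrix(R0.T@T).as_rotvec())
    w=sorted(out,key=np.linalg.norm)
    print("t",o["time"].__round__(2),"tool",o["tool_pos"].round(1),"grip",round(o["grip_width"],1),"F",o["contact_force"].round(1),"q6",o["joint_positions"][5].round(2))
    print("t cm",d.round(2),"w",w[0].round(3),"alt",w[1].round(3)); print("axes\n",R0.round(3))
if __name__=="__main__": plan(*map(float,sys.argv[1:5]))
E
python3 go.py 502.5 -163 260 0.07
```

```text
t 0.25 tool [204.2 483.5 226.4] grip 91.4 F [-0.1 -0.2  0.4] q6 -0.15
t cm [ -3.33 -52.64 -47.94] w [-0.47  -0.001 -0.   ] alt [ 2.672e+00 -0.000e+00  1.000e-03]
axes
 [[-0.    -0.921  0.389]
 [-0.001  0.389  0.921]
 [-1.     0.    -0.001]]
```

```bash
python3 -m creep '[{"tx":-3.3,"ty":-52.6,"tz":-47.9,"wx":-0.47},{"tx":-3.3,"ty":-52.6,"tz":-47.9,"wx":-0.47},{"tx":-3.3,"ty":-52.6,"tz":-47.9,"wx":-0.47},{"tx":-3.3,"ty":-52.6,"tz":-47.9,"wx":-0.47},{"tx":-3.3,"ty":-52.6,"tz":-47.9,"wx":-0.47},{"tx":-3.3,"ty":-52.6,"tz":-47.9,"wx":-0.47},{"tx":-3.3,"ty":-52.6,"tz":-47.9,"wx":-0.47},{"tx":-3.3,"ty":-52.6,"tz":-47.9,"wx":-0.47}]'; python3 go.py 502.5 -163 260 0.07
```

```text
t 0.25 tool [204.2 483.5 226.4] grip 91.4 F [-0.1 -0.2  0.4] q6 -0.15
t cm [ -3.33 -52.64 -47.94] w [-0.47  -0.001 -0.   ] alt [ 2.672e+00 -0.000e+00  1.000e-03]
axes
 [[-0.    -0.921  0.389]
 [-0.001  0.389  0.921]
 [-1.     0.    -0.001]]validation failed for argument at $[0]...
```

```bash
python3 -m creep '[{"tx":-3.3,"ty":-52.6,"tz":-47.9,"wx":-0.47,"wy":0,"wz":0,"gripper":-1},{"tx":-3.3,"ty":-52.6,"tz":-47.9,"wx":-0.47,"wy":0,"wz":0,"gripper":-1}]'; python3 go.py 502.5 -163 260 0.07
```

```text
time: 0.42
tool_pos: [236.5, 413.5, 229.8]
tcp_rot: [2.702, 1.57, -2.17]
contact_force: [1.5, -0.2, -0.7]
grip_width: 91.8
t 0.42 tool [236.5 413.5 229.8] grip 91.8 F [ 1.5 -0.2 -0.7] q6 -0.52
t cm [ -3.   -35.45 -52.67] w [-0.23  -0.001 -0.   ] alt [ 2.911e+00 -1.000e-03  1.000e-03]
axes
 [[-0.    -0.987  0.159]
 [-0.001  0.159  0.987]
 [-1.     0.    -0.001]]
```

```bash
python3 -m creep '[{"tx":-3,"ty":-35.4,"tz":-52.7,"wx":-0.23,"wy":0,"wz":0,"gripper":-1},{"tx":-3,"ty":-35.4,"tz":-52.7,"wx":-0.23,"wy":0,"wz":0,"gripper":-1},{"tx":-3,"ty":-35.4,"tz":-52.7,"wx":-0.23,"wy":0,"wz":0,"gripper":-1},{"tx":-3,"ty":-35.4,"tz":-52.7,"wx":-0.23,"wy":0,"wz":0,"gripper":-1},{"tx":-3,"ty":-35.4,"tz":-52.7,"wx":-0.23,"wy":0,"wz":0,"gripper":-1},{"tx":-3,"ty":-35.4,"tz":-52.7,"wx":-0.23,"wy":0,"wz":0,"gripper":-1},{"tx":-3,"ty":-35.4,"tz":-52.7,"wx":-0.23,"wy":0,"wz":0,"gripper":-1},{"tx":-3,"ty":-35.4,"tz":-52.7,"wx":-0.23,"wy":0,"wz":0,"gripper":-1}]'; python3 go.py 502.5 -163 260 0.07
```

```text
time: 1.08
tool_pos: [370.1, 117.2, 246.0]
tcp_rot: [-1.334, 1.57, 0.299]
contact_force: [0.4, 1.2, -0.5]
grip_width: 92.3
t 1.08 tool [370.1 117.2 246. ] grip 92.3 F [ 0.4  1.2 -0.5] q6 -1.52
t cm [ -1.39 -11.49 -28.78] w [-0.008  0.     0.001] alt [ 3.133e+00  1.000e-03 -0.000e+00]
axes
 [[ 0.001 -0.998 -0.062]
 [ 0.    -0.062  0.998]
 [-1.    -0.001  0.   ]]
```

Run:
```python
from h import *
c=cam("wrist"); cv2.imwrite("pics/w2.png",c["frame"][:,:,::-1]); print(c["xyz"])
```

```text
[286.85450221 112.32555386 403.82763747]
```

```bash
python3 -m creep '[{"tx":-1.4,"ty":-11.5,"tz":-28.8,"wx":0,"wy":0,"wz":0,"gripper":-1},{"tx":-1.4,"ty":-11.5,"tz":-28.8,"wx":0,"wy":0,"wz":0,"gripper":-1},{"tx":-1.4,"ty":-11.5,"tz":-28.8,"wx":0,"wy":0,"wz":0,"gripper":-1},{"tx":-1.4,"ty":-11.5,"tz":-28.8,"wx":0,"wy":0,"wz":0,"gripper":-1},{"tx":-1.4,"ty":-11.5,"tz":-28.8,"wx":0,"wy":0,"wz":0,"gripper":-1},{"tx":-1.4,"ty":-11.5,"tz":-28.8,"wx":0,"wy":0,"wz":0,"gripper":-1},{"tx":-1.4,"ty":-11.5,"tz":-28.8,"wx":0,"wy":0,"wz":0,"gripper":-1},{"tx":-1.4,"ty":-11.5,"tz":-28.8,"wx":0,"wy":0,"wz":0,"gripper":-1}]'
python3 - <<'E'
from h import *
c=cam("wrist"); np.save("w3.npy",c,allow_pickle=True); cv2.imwrite("pics/w3.png",np.clip(c["frame"][:,:,::-1]*1.6,0,255).astype(np.uint8)); print(c["xyz"],proj(c,[502.5,-163,154]))
E
python3 go.py 502.5 -163 260 0.07
```

```text
time: 1.8
tool_pos: [503.7, -165.5, 259.3]
tcp_rot: [-2.724, 1.569, -1.095]
contact_force: [0.7, 0.0, -0.3]
grip_width: 91.4
[ 420.49232244 -169.81977203  417.15190084] [[325.67847447 200.39447864]]
t 1.85 tool [ 504.3 -166.7  259.1] grip 92.0 F [ 0.6 -2.2  0.6] q6 -2.09
t cm [-0.09  0.16  0.38] w [-0.012 -0.002  0.001] alt [3.129e+00 1.000e-03 3.000e-03]
axes
 [[ 0.001 -0.998 -0.058]
 [-0.002 -0.058  0.998]
 [-1.    -0.001 -0.002]]
```

View pics/w3.png

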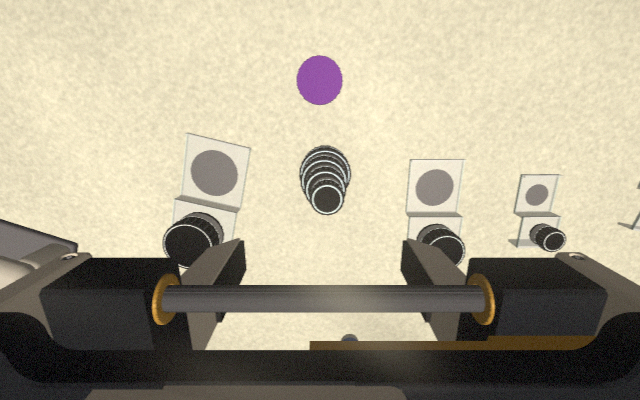

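```bash
cat > lid.py <<'E'
from h import *
def lid(c,uv,z,D,r=1.35):
    # dark disc inside silver ring, seeded at uv
    g=cv2.GaussianBlur(c["frame"],(3,3),0).max(2); u,v=int(round(uv[0])),int(round(uv[1]))
    m=(g<32).astype(np.uint8); k,l,st,ce=cv2.connectedComponentsWithStats(m,connectivity=4)
    lab=l[v,u]; cn=max(cv2.findContours((l==lab).astype(np.uint8),0,1)[0],key=cv2.contourArea)
    w=onplane(c,cn[:,0,:],z).astype(np.float32)
    (x,y),rad=cv2.minEnclosingCircle(w); e=cv2.fitEllipse(w)
    print("lid z",z,"val",g[v,u],"area",st[lab][4],"circ",round(x,1),round(y,1),round(2*rad,1),"ell",np.round(e[0],1),np.round(e[1],1))
E
python3 - <<'E'
from lid import *; from pads import pad
c=np.load("w3.npy",allow_pickle=True).item()
x=c["frame"][185:215,327].max(1); print(x); print(c["frame"][199,305:350].max(1))
lid(c,(327,199),154,32)
P=cloud(c)
for s in [(214,172),(434,187),(537,194)]: print(s,*pad(c,s),P[s[1],s[0]].round(1))
for z in (154,46):
    m=(abs(P[...,2]-z)<3)&(np.hypot(P[...,0]-503,P[...,1]+163)<45); q=P[m]; print(z,len(q),q.mean(0), cv2.minEnclosingCircle(q[:,:2].astype(np.float32)))
E
```

```text
[158 122  43  44  45  41  41  45  42  47  44  44  47  42  46  41  43  41
  41  45  40  42  45  44  44  42  47  97 150  54]
[149 123  74  77  78  58  72 131 116  56  42  44  44  46  44  42  46  42
  41  46  44  46  46  42  44  42  44  46  44  47  41  48  46  46  49 122
 143  93  69 127 154 152 149 150 153]
lid z 154 val 44 area 207681 circ 576.7 -165.9 675.8 ell [ 509.1 -151.5] [371.1 678.3]
(214, 172) [ 518.1 -318.7] [63.3 63.5] (518.1, -318.8, 64.8) 1628 [ 516.4 -318.1    5. ]
(434, 187) [520.8  -5.9] [51.1 51.3] (520.8, -6.0, 52.8) 1028 [520.4  -5.7   3.2]
(537, 194) [522.8 142.5] [29.1 29.6] (522.7, 142.7, 30.5) 343 [522.  143.7   3.5]
154 878 [ 500.6028155  -162.66707024  153.79302317] ((501.4828796386719, -162.74749755859375), 16.255891799926758)
46 366 [ 484.01974366 -160.74268346   45.7085114 ] ((502.00634765625, -163.85780334472656), 32.85226058959961)
```

```bash
sed -i 's/m=(g<32)/m=(g<int(g[v,u])+18)/' lid.py
python3 - <<'E'
from lid import *
c=np.load("w3.npy",allow_pickle=True).item()
lid(c,(327,199),154,32)
for n,uv in (("scene",(314,125)),("side",(284,243))):
    c=np.load(n+".npy",allow_pickle=True).item(); lid(c,uv,154,32)
E
python3 go.py 502 -163 160 0.07;  python3 go.py 502 -163 127.5 0.07
```

```text
lid z 154 val 44 area 460 circ 501.4 -162.3 23.0 ell [ 501.3 -162.3] [21.8 22.1]
lid z 154 val 49 area 116 circ 509.3 -152.1 47.0 ell [ 509.8 -150.8] [26.5 46.3]
lid z 154 val 10 area 111 circ 502.1 -163.8 21.5 ell [ 502.  -163.6] [19.8 20.6]
t 1.85 tool [ 504.3 -166.7  259.1] grip 92.0 F [ 0.6 -2.2  0.6] q6 -2.09
t cm [9.91 0.22 0.4 ] w [-0.012 -0.002  0.001] alt [3.129e+00 1.000e-03 3.000e-03]
axes
 [[ 0.001 -0.998 -0.058]
 [-0.002 -0.058  0.998]
 [-1.    -0.001 -0.002]]
t 1.85 tool [ 504.3 -166.7  259.1] grip 92.0 F [ 0.6 -2.2  0.6] q6 -2.09
t cm [13.16  0.22  0.41] w [-0.012 -0.002  0.001] alt [3.129e+00 1.000e-03 3.000e-03]
axes
 [[ 0.001 -0.998 -0.058]
 [-0.002 -0.058  0.998]
 [-1.    -0.001 -0.002]]
```

```bash
python3 -m creep '[{"tx":3,"ty":0.2,"tz":0.3,"wx":0,"wy":0,"wz":0,"gripper":-0.1},{"tx":5,"ty":0.2,"tz":0.3,"wx":0,"wy":0,"wz":0,"gripper":-0.1},{"tx":7,"ty":0.2,"tz":0.3,"wx":0,"wy":0,"wz":0,"gripper":-0.1},{"tx":9,"ty":0.2,"tz":0.3,"wx":0,"wy":0,"wz":0,"gripper":-0.1},{"tx":9,"ty":0.2,"tz":0.3,"wx":0,"wy":0,"wz":0,"gripper":-0.1},{"tx":9,"ty":0.2,"tz":0.3,"wx":0,"wy":0,"wz":0,"gripper":-0.1},{"tx":9,"ty":0.2,"tz":0.3,"wx":0,"wy":0,"wz":0,"gripper":-0.1}]'; python3 go.py 501.8 -163 127.5 0.07;python3 - <<'E'
from lid import *
c=cam("wrist"); np.save("w4.npy",c,allow_pickle=True); cv2.imwrite("pics/w4.png",np.clip(c["frame"][:,:,::-1]*1.6,0,255).astype(np.uint8)); uv=proj(c,[501.8,-163,154])[0];print(uv);lid(c,uv,154,32)
E
```

```text
time: 2.43
tool_pos: [500.7, -158.3, 170.8]
tcp_rot: [-2.018, 1.569, -0.386]
contact_force: [0.3, -0.4, -0.6]
grip_width: 52.0
t 2.43 tool [ 500.7 -158.3  170.8] grip 52.0 F [ 0.3 -0.4 -0.6] q6 -2.08
t cm [ 4.33 -0.07 -0.47] w [-0.008 -0.001  0.001] alt [3.133e+00 2.000e-03 1.000e-03]
axes
 [[ 0.001 -0.998 -0.062]
 [-0.001 -0.062  0.998]
 [-1.    -0.001 -0.001]]
[315.35222162 244.25313812]
lid z 154 val 58 area 972 circ 501.2 -162.1 23.7 ell [ 501.1 -162.1] [23.  23.1]
```

View pics/w4.png

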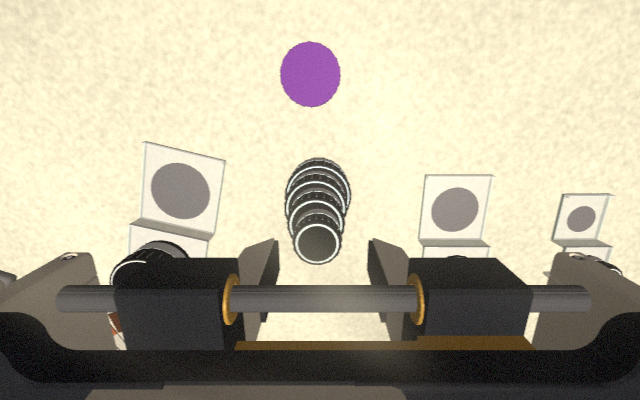

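```bash
python3 -m creep '[{"tx":0,"ty":-0.1,"tz":-0.4,"wx":0,"wy":0,"wz":0,"gripper":-0.1},{"tx":1,"ty":-0.1,"tz":-0.4,"wx":0,"wy":0,"wz":0,"gripper":-0.1},{"tx":2,"ty":-0.1,"tz":-0.4,"wx":0,"wy":0,"wz":0,"gripper":-0.1},{"tx":2,"ty":-0.1,"tz":-0.4,"wx":0,"wy":0,"wz":0,"gripper":-0.1},{"tx":2,"ty":-0.1,"tz":-0.4,"wx":0,"wy":0,"wz":0,"gripper":-0.1}]'; python3 go.py 501.5 -162.5 128 0.07;python3 - <<'E'
from lid import *
c=cam("wrist"); np.save("w4.npy",c,allow_pickle=True); cv2.imwrite("pics/w5.png",np.clip(c["frame"][180:400,160:480,::-1]*1.6,0,255).repeat(2,0).repeat(2,1).astype(np.uint8)); uv=proj(c,[501.5,-162.5,154])[0];print(uv);lid(c,uv,154,32)
print(proj(c,[[*get_obs()["tool_pos"][:2],get_obs()["tool_pos"][2]+k] for k in (0,19)]))
E
```

```text
time: 2.9
tool_pos: [500.7, -162.1, 148.7]
tcp_rot: [1.004, 1.569, 2.636]
contact_force: [-0.3, -0.2, 0.9]
grip_width: 50.0
t 2.9 tool [ 500.7 -162.1  148.7] grip 50.0 F [-0.3 -0.2  0.9] q6 -2.09
t cm [ 2.07 -0.08 -0.05] w [-0.009  0.001 -0.002] alt [ 3.133e+00 -3.000e-03 -2.000e-03]
axes
 [[-0.002 -0.998 -0.061]
 [ 0.001 -0.061  0.998]
 [-1.     0.002  0.001]]
[321.79289696 261.12214473]
lid z 154 val 58 area 1225 circ 501.2 -162.2 23.9 ell [ 501.2 -162.2] [23.3 23.4]
[[322.37181344 256.56106809]
 [322.33953149 273.72147953]]
```

View pics/w5.png

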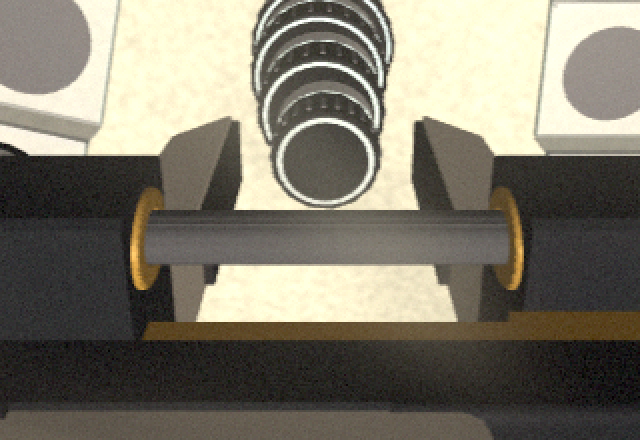

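```bash
python3 -m creep '[{"tx":1,"ty":-0.05,"tz":0,"wx":0,"wy":0,"wz":0,"gripper":-0.1},{"tx":2,"ty":-0.05,"tz":0,"wx":0,"wy":0,"wz":0,"gripper":-0.1},{"tx":2,"ty":-0.05,"tz":0,"wx":0,"wy":0,"wz":0,"gripper":-0.1},{"tx":2,"ty":-0.05,"tz":0,"wx":0,"wy":0,"wz":0,"gripper":0.2},{"tx":2,"ty":-0.05,"tz":0,"wx":0,"wy":0,"wz":0,"gripper":1},{"tx":2,"ty":-0.05,"tz":0,"wx":0,"wy":0,"wz":0,"gripper":1},{"tx":2,"ty":-0.05,"tz":0,"wx":0,"wy":0,"wz":0,"gripper":1},{"tx":2,"ty":-0.05,"tz":0,"wx":0,"wy":0,"wz":0,"gripper":1}]'; python3 go.py 523.2 141.7 200 0.06
```

```text
time: 3.62
tool_pos: [502.0, -162.4, 130.0]
tcp_rot: [-1.974, 1.57, -0.342]
contact_force: [-0.2, 0.1, 0.0]
grip_width: 31.3
t 3.62 tool [ 502.  -162.4  130. ] grip 31.3 F [-0.2  0.1  0. ] q6 -2.09
t cm [-7.01 -3.99 30.22] w [ 0.001 -0.     0.001] alt [-3.14e+00 -1.00e-03 -0.00e+00]
axes
 [[ 0.001 -0.998 -0.061]
 [-0.    -0.061  0.998]
 [-1.    -0.001 -0.   ]]
```

```bash
python3 -m creep '[{"tx":-0.5,"ty":0,"tz":0,"wx":0,"wy":0,"wz":0,"gripper":1},{"tx":-1.5,"ty":0,"tz":0,"wx":0,"wy":0,"wz":0,"gripper":1},{"tx":-3,"ty":0,"tz":0,"wx":0,"wy":0,"wz":0,"gripper":1},{"tx":-4,"ty":-0.1,"tz":1,"wx":0,"wy":0,"wz":0,"gripper":1},{"tx":-4.5,"ty":-0.3,"tz":2.5,"wx":0,"wy":0,"wz":0,"gripper":1},{"tx":-5,"ty":-0.6,"tz":4.5,"wx":0,"wy":0,"wz":0,"gripper":1},{"tx":-5,"ty":-0.9,"tz":7,"wx":0,"wy":0,"wz":0,"gripper":1},{"tx":-5,"ty":-1.3,"tz":10,"wx":0,"wy":0,"wz":0,"gripper":1}]'; python3 -m creep '[{"tx":0,"ty":-0.4,"tz":3,"wx":0,"wy":0,"wz":0,"gripper":1},{"tx":0,"ty":-0.8,"tz":6,"wx":0,"wy":0,"wz":0,"gripper":1},{"tx":0,"ty":-1.2,"tz":9,"wx":0,"wy":0,"wz":0,"gripper":1},{"tx":0,"ty":-1.6,"tz":12,"wx":0,"wy":0,"wz":0,"gripper":1},{"tx":0,"ty":-2,"tz":15,"wx":0,"wy":0,"wz":0,"gripper":1},{"tx":0,"ty":-2.3,"tz":17.5,"wx":0,"wy":0,"wz":0,"gripper":1},{"tx":0,"ty":-2.5,"tz":19,"wx":0,"wy":0,"wz":0,"gripper":1},{"tx":0,"ty":-2.6,"tz":19.7,"wx":0,"wy":0,"wz":0,"gripper":1}]'; python3 -m creep '[{"tx":0,"ty":0,"tz":0,"wx":0,"wy":0,"wz":0,"gripper":1},{"tx":0,"ty":0,"tz":0,"wx":0,"wy":0,"wz":0,"gripper":1}]'; python3 go.py 523.2 141.7 60 0.06
python3 - <<'E'
from h import *
for n in ("wrist","scene"):
    c=cam(n); cv2.imwrite(f"pics/{n}6.png",np.clip(c["frame"][:,:,::-1]*1.6,0,255).astype(np.uint8))
    np.save(n+".npy",c,allow_pickle=True)
E
```

```text
time: 4.28
tool_pos: [509.0, -60.9, 181.0]
tcp_rot: [-1.892, 1.569, -0.261]
contact_force: [0.6, -0.3, 0.7]
grip_width: 31.1
time: 4.95
tool_pos: [522.3, 139.4, 180.6]
tcp_rot: [-1.027, 1.569, 0.608]
contact_force: [-0.5, 0.2, 0.5]
grip_width: 31.3
time: 5.12
tool_pos: [522.4, 136.5, 180.1]
tcp_rot: [-2.097, 1.57, -0.464]
contact_force: [-0.4, 0.2, -0.4]
grip_width: 31.5
t 5.12 tool [522.4 136.5 180.1] grip 31.5 F [-0.4  0.2 -0.4] q6 -1.52
t cm [12.01 -0.1   0.52] w [ 0.002 -0.     0.   ] alt [-3.139e+00 -1.000e-03 -0.000e+00]
axes
 [[ 0.    -0.998 -0.062]
 [-0.    -0.062  0.998]
 [-1.    -0.    -0.   ]]
```

View pics/wrist6.png

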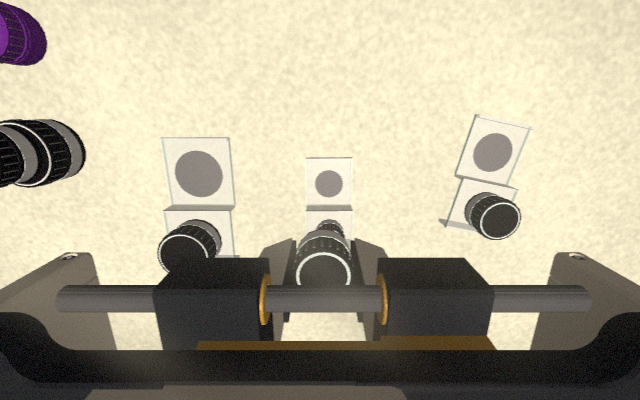

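View pics/scene6.png

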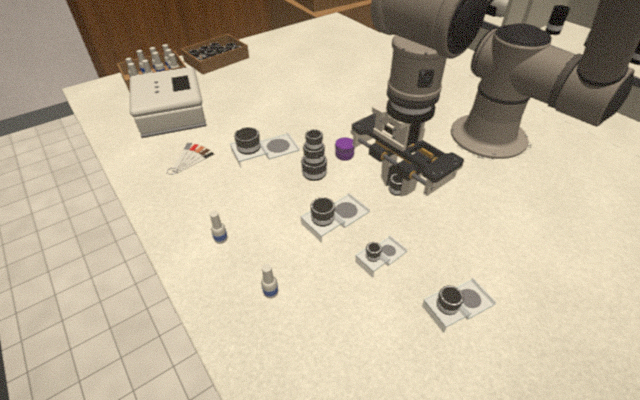

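Run:
```python
from lid import *; from pads import pad
c=np.load("wrist.npy",allow_pickle=True).item()
for s in [(198,173),(329,184),(493,152)]: print(s,*pad(c,s))
lid(c,(323,264),203.5,32)
```

```text
(198, 173) [520.6  -5.5] [51.2 51.9] (520.6, -5.5, 52.8) 1650
(329, 184) [522.8 142.9] [29.6 30. ] (522.8, 142.9, 30.9) 549
(493, 152) [475.8 322.4] [40.6 41. ] (475.9, 322.4, 41.8) 1115
lid z 203.5 val 53 area 75817 circ 605.5 139.6 382.2 ell [559.9 149.6] [115.1 370.7]
```

```bash
python3 -m creep '[{"tx":1,"ty":-0.1,"tz":0.4,"wx":0,"wy":0,"wz":0,"gripper":1},{"tx":3.5,"ty":-0.1,"tz":0.5,"wx":0,"wy":0,"wz":0,"gripper":1},{"tx":6.5,"ty":-0.1,"tz":0.6,"wx":0,"wy":0,"wz":0,"gripper":1},{"tx":9.5,"ty":-0.1,"tz":0.6,"wx":0,"wy":0,"wz":0,"gripper":1},{"tx":12.5,"ty":-0.1,"tz":0.6,"wx":0,"wy":0,"wz":0,"gripper":1},{"tx":14.5,"ty":-0.1,"tz":0.6,"wx":0,"wy":0,"wz":0,"gripper":1},{"tx":15.5,"ty":-0.1,"tz":0.6,"wx":0,"wy":0,"wz":0,"gripper":1},{"tx":15.5,"ty":-0.1,"tz":0.6,"wx":0,"wy":0,"wz":0,"gripper":1}]'; python3 -m creep '[{"tx":0,"ty":0,"tz":0,"wx":0,"wy":0,"wz":0,"gripper":1},{"tx":0,"ty":0,"tz":0,"wx":0,"wy":0,"wz":0,"gripper":1}]';  python3 go.py 523.4 142.4 10.5 0.06
python3 - <<'E'
from h import *
for n in ("wrist","scene"):
    c=cam(n); cv2.imwrite(f"pics/{n}7.png",np.clip(c["frame"][:,:,::-1]*1.6,0,255).astype(np.uint8))
    np.save(n+".npy",c,allow_pickle=True)
E
```

```text
time: 5.88
tool_pos: [521.5, 141.9, 22.2]
tcp_rot: [1.619, 1.566, -3.033]
contact_force: [-0.6, 0.7, 0.9]
grip_width: 31.2
time: 6.05
tool_pos: [524.2, 142.6, 25.9]
tcp_rot: [-1.463, 1.568, 0.169]
contact_force: [-0.2, 0.3, 0.0]
grip_width: 31.6
t 6.05 tool [524.2 142.6  25.9] grip 31.6 F [-0.2  0.3  0. ] q6 -1.51
t cm [ 1.54  0.09 -0.01] w [0.001 0.    0.002] alt [-3.141 -0.004  0.   ]
axes
 [[ 0.002 -0.998 -0.061]
 [ 0.    -0.061  0.998]
 [-1.    -0.002  0.   ]]
```

View pics/wrist7.png

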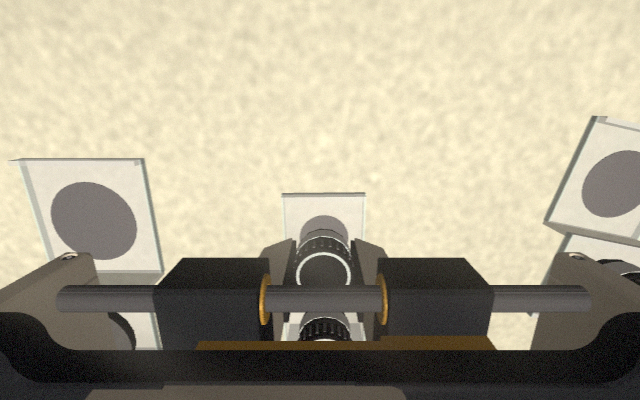

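```bash
python3 -m creep '[{"tx":0.5,"ty":0.05,"tz":0,"wx":0,"wy":0,"wz":0,"gripper":1},{"tx":1,"ty":0.05,"tz":0,"wx":0,"wy":0,"wz":0,"gripper":1},{"tx":1.3,"ty":0.05,"tz":0,"wx":0,"wy":0,"wz":0,"gripper":1},{"tx":1.4,"ty":0.05,"tz":0,"wx":0,"wy":0,"wz":0,"gripper":1},{"tx":1.4,"ty":0.05,"tz":0,"wx":0,"wy":0,"wz":0,"gripper":1},{"tx":1.4,"ty":0.05,"tz":0,"wx":0,"wy":0,"wz":0,"gripper":1}]';  python3 go.py 523.4 142.4 10.5 0.06
python3 - <<'E'
from h import *
c=cam("side"); cv2.imwrite("pics/s8.png",cv2.resize(np.clip(c["frame"][120:220,220:360,::-1]*1.8,0,255).astype(np.uint8),None,fx=5,fy=5,interpolation=2))
c=cam("scene"); cv2.imwrite("pics/sc8.png",cv2.resize(np.clip(c["frame"][180:300,320:460,::-1]*1.6,0,255).astype(np.uint8),None,fx=5,fy=5,interpolation=2))
E
```

```text
time: 6.65
tool_pos: [522.6, 142.6, 10.6]
tcp_rot: [1.262, 1.571, 2.894]
contact_force: [0.3, 0.7, -0.4]
grip_width: 31.5
t 6.65 tool [522.6 142.6  10.6] grip 31.5 F [ 0.3  0.7 -0.4] q6 -1.51
t cm [ 0.01 -0.08 -0.03] w [ 0.002  0.    -0.   ] alt [-3.14  0.    0.  ]
axes
 [[-0.    -0.998 -0.062]
 [ 0.    -0.062  0.998]
 [-1.     0.     0.   ]]
```

View pics/s8.png

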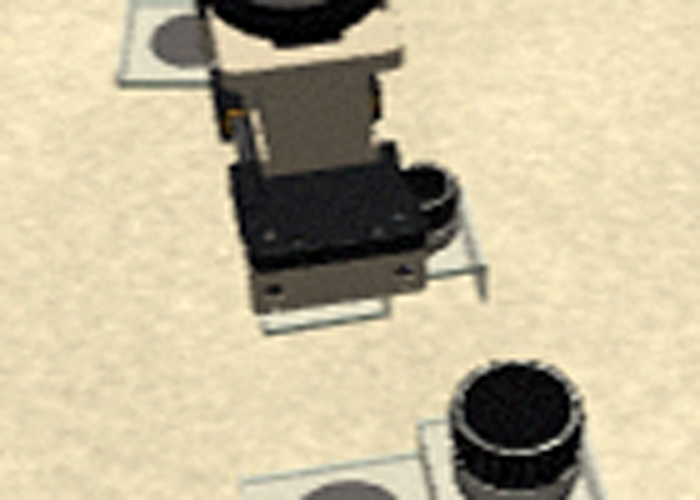

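View pics/sc8.png

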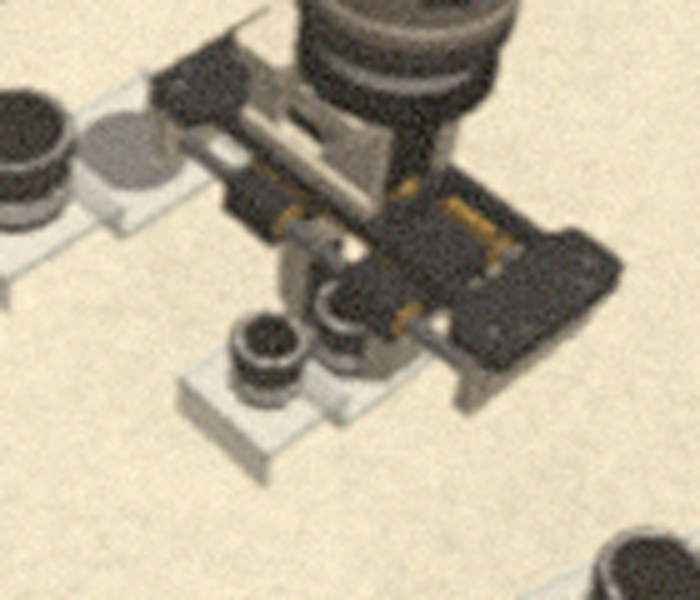

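```bash
python3 -m creep '[{"tx":0.05,"ty":-0.05,"tz":0,"wx":0,"wy":0,"wz":0,"gripper":1},{"tx":0.1,"ty":-0.05,"tz":0,"wx":0,"wy":0,"wz":0,"gripper":1},{"tx":0.1,"ty":-0.05,"tz":0,"wx":0,"wy":0,"wz":0,"gripper":1}]';  python3 go.py 523.4 142.4 10.5 0.06|head -1
```

```text
time: 7.0
tool_pos: [523.4, 142.6, 10.0]
tcp_rot: [-1.416, 1.57, 0.217]
contact_force: [0.0, 0.2, 1.7]
grip_width: 31.2
t 7.0 tool [523.4 142.6  10. ] grip 31.2 F [0.  0.2 1.7] q6 -1.51
```

```bash
python3 -m creep '[{"tx":0.05,"ty":0,"tz":0,"wx":0,"wy":0,"wz":0,"gripper":1},{"tx":0.05,"ty":0,"tz":0,"wx":0,"wy":0,"wz":0,"gripper":1}]'; python3 -m creep '[{"tx":0,"ty":0,"tz":0,"wx":0,"wy":0,"wz":0,"gripper":0.25},{"tx":0,"ty":0,"tz":0,"wx":0,"wy":0,"wz":0,"gripper":0},{"tx":0,"ty":0,"tz":0,"wx":0,"wy":0,"wz":0,"gripper":-0.1},{"tx":-1,"ty":0,"tz":0,"wx":0,"wy":0,"wz":0,"gripper":-0.1},{"tx":-3,"ty":0,"tz":0,"wx":0,"wy":0,"wz":0,"gripper":-0.1},{"tx":-6,"ty":0,"tz":0,"wx":0,"wy":0,"wz":0,"gripper":-0.1},{"tx":-10,"ty":0,"tz":0,"wx":0,"wy":0,"wz":0,"gripper":-0.1},{"tx":-13,"ty":0,"tz":0,"wx":0,"wy":0,"wz":0,"gripper":-0.1}]'; python3 go.py 501.8 -162.4 160 -0.12
python3 - <<'E'
from lid import *
c=cam("wrist"); cv2.imwrite("pics/w9.png",np.clip(c["frame"][:,:,::-1]*1.6,0,255).astype(np.uint8)); uv=proj(c,[523,142.4,34])[0];print(uv);lid(c,uv,34,32)
c=cam("scene"); uv=proj(c,[523,142.4,34])[0];print(uv);lid(c,uv,34,32)
cv2.imwrite("pics/sc9.png",cv2.resize(np.clip(c["frame"][180:300,320:460,::-1]*1.6,0,255).astype(np.uint8),None,fx=5,fy=5,interpolation=2))
E
```

```text
time: 7.17
tool_pos: [523.5, 142.7, 9.9]
tcp_rot: [-1.455, 1.57, 0.177]
contact_force: [-0.9, -0.9, 7.0]
grip_width: 31.5
time: 7.83
tool_pos: [523.4, 142.7, 142.2]
tcp_rot: [-1.452, 1.569, 0.18]
contact_force: [1.2, 0.7, 0.2]
grip_width: 50.5
t 7.83 tool [523.4 142.7 142.2] grip 50.5 F [1.2 0.7 0.2] q6 -1.51
t cm [ -1.79   4.03 -30.32] w [0.182 0.    0.002] alt [-2.96e+00 -2.00e-03  0.00e+00]
axes
 [[ 0.002 -0.998 -0.061]
 [ 0.    -0.061  0.998]
 [-1.    -0.002  0.   ]]
[322.5263739  200.02141221]
lid z 34 val 46 area 453 circ 522.5 142.7 22.9 ell [522.5 142.7] [21.9 22.3]
[389.61646098 241.17098144]
lid z 34 val 43 area 53 circ 522.2 141.4 19.4 ell [522.4 141.9] [16.5 19. ]
```

View pics/w9.png

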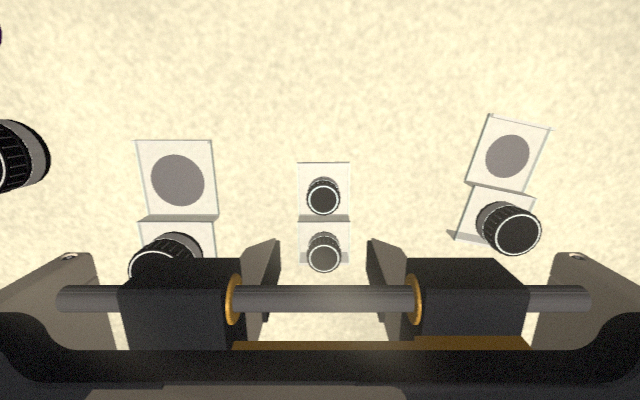

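View pics/sc9.png

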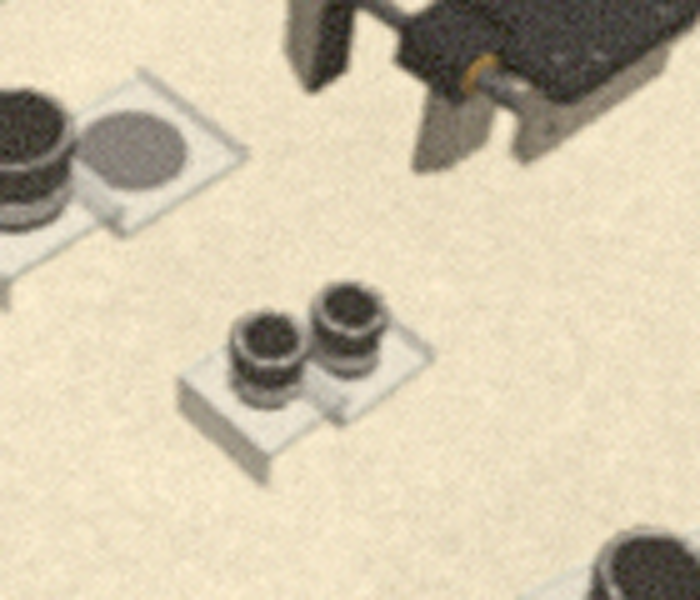

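```bash
python3 -m creep '[{"tx":-1.8,"ty":0.2,"tz":-1.5,"wx":0.1,"wy":0,"wz":0,"gripper":-0.4},{"tx":-1.8,"ty":0.6,"tz":-5,"wx":0.18,"wy":0,"wz":0,"gripper":-0.4},{"tx":-1.8,"ty":1.1,"tz":-9,"wx":0.18,"wy":0,"wz":0,"gripper":-0.4},{"tx":-1.8,"ty":1.7,"tz":-13,"wx":0.18,"wy":0,"wz":0,"gripper":-0.4},{"tx":-1.8,"ty":2.2,"tz":-17,"wx":0.18,"wy":0,"wz":0,"gripper":-0.4},{"tx":-1.8,"ty":2.8,"tz":-21,"wx":0.18,"wy":0,"wz":0,"gripper":-0.4},{"tx":-1.8,"ty":3.3,"tz":-25,"wx":0.18,"wy":0,"wz":0,"gripper":-0.4},{"tx":-1.8,"ty":3.7,"tz":-28,"wx":0.18,"wy":0,"wz":0,"gripper":-0.4}]'; python3 go.py 501.8 -162.4 160 -0.12
```

```text
time: 8.6
tool_pos: [502.6, -142.0, 157.0]
tcp_rot: [2.201, 1.57, -2.631]
contact_force: [1.5, -0.3, 0.8]
grip_width: 64.1
t 8.6 tool [ 502.6 -142.   157. ] grip 64.1 F [ 1.5 -0.3  0.8] q6 -1.87
t cm [-0.3  -0.17 -2.04] w [ 0. -0. -0.] alt [-3.141e+00  1.000e-03 -0.000e+00]
axes
 [[-0.    -0.993  0.119]
 [-0.     0.119  0.993]
 [-1.     0.    -0.   ]]
```

```bash
python3 -m creep '[{"tx":0,"ty":-0.2,"tz":-1.2,"wx":0,"wy":0,"wz":0,"gripper":-0.4},{"tx":1,"ty":-0.2,"tz":-2,"wx":0,"wy":0,"wz":0,"gripper":-0.4},{"tx":2,"ty":-0.2,"tz":-2.2,"wx":0,"wy":0,"wz":0,"gripper":-0.4},{"tx":2,"ty":-0.2,"tz":-2.2,"wx":0,"wy":0,"wz":0,"gripper":-0.4},{"tx":2,"ty":-0.2,"tz":-2.2,"wx":0,"wy":0,"wz":0,"gripper":-0.4},{"tx":2,"ty":-0.2,"tz":-2.2,"wx":0,"wy":0,"wz":0,"gripper":-0.4},{"tx":2,"ty":-0.2,"tz":-2.2,"wx":0,"wy":0,"wz":0,"gripper":-0.4}]';python3 - <<'E'
from lid import *
c=cam("wrist"); cv2.imwrite("pics/w10.png",np.clip(c["frame"][:,:,::-1]*1.6,0,255).astype(np.uint8)); uv=proj(c,[501.4,-162.4,124])[0];print(uv);lid(c,uv,124,43)
E
python3 go.py 502.3 -162.4 95 -0.12
```

```text
time: 9.18
tool_pos: [503.2, -160.1, 137.3]
tcp_rot: [-1.066, 1.571, 0.388]
contact_force: [1.0, 0.1, -0.1]
grip_width: 64.2
[318.79741018 243.45421377]
lid z 124 val 53 area 2164 circ 500.6 -163.6 34.7 ell [ 500.6 -163.6] [33.9 34. ]
t 9.23 tool [ 503.2 -160.3  137.5] grip 64.1 F [-0.1  0.3 -0.3] q6 -1.91
t cm [ 4.25  0.07 -0.22] w [0.003 0.    0.001] alt [-3.139e+00 -1.000e-03  0.000e+00]
axes
 [[ 0.001 -0.993  0.117]
 [-0.     0.117  0.993]
 [-1.    -0.001  0.   ]]
```

View pics/w10.png

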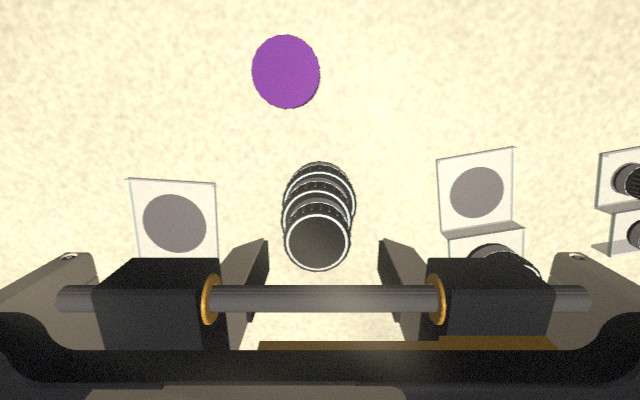

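```bash
python3 -m creep '[{"tx":0.5,"ty":0.1,"tz":-0.35,"wx":0,"wy":0,"wz":0,"gripper":-0.4},{"tx":1.5,"ty":0.1,"tz":-0.35,"wx":0,"wy":0,"wz":0,"gripper":-0.4},{"tx":2.5,"ty":0.1,"tz":-0.35,"wx":0,"wy":0,"wz":0,"gripper":-0.4},{"tx":3.5,"ty":0.1,"tz":-0.35,"wx":0,"wy":0,"wz":0,"gripper":-0.4},{"tx":4.2,"ty":0.1,"tz":-0.35,"wx":0,"wy":0,"wz":0,"gripper":-0.4},{"tx":4.2,"ty":0.1,"tz":-0.35,"wx":0,"wy":0,"wz":0,"gripper":-0.4},{"tx":4.2,"ty":0.1,"tz":-0.35,"wx":0,"wy":0,"wz":0,"gripper":-0.4}]';python3 - <<'E'
from lid import *
c=cam("wrist"); cv2.imwrite("pics/w11.png",np.clip(c["frame"][180:400,160:480,::-1]*1.6,0,255).repeat(2,0).repeat(2,1).astype(np.uint8)); uv=proj(c,[500.8,-163.4,124])[0];print(uv);lid(c,uv,124,43)
E
python3 go.py 501.5 -163.5 95 -0.12
```

```text
time: 9.82
tool_pos: [501.1, -164.4, 94.4]
tcp_rot: [1.16, 1.569, 2.612]
contact_force: [-0.4, 1.0, 0.3]
grip_width: 64.3
[324.79832193 283.18440354]
lid z 124 val 54 area 75243 circ 575.7 -175.2 364.4 ell [ 536.1 -155.9] [100.9 389.1]
t 9.87 tool [ 501.5 -164.6   95. ] grip 64.2 F [ 1.2 -0.3  0.6] q6 -1.91
t cm [-0.    0.01  0.11] w [ 0.001  0.    -0.   ] alt [-3.14  0.    0.  ]
axes
 [[-0.    -0.993  0.118]
 [ 0.     0.118  0.993]
 [-1.     0.     0.   ]]
```

View pics/w11.png

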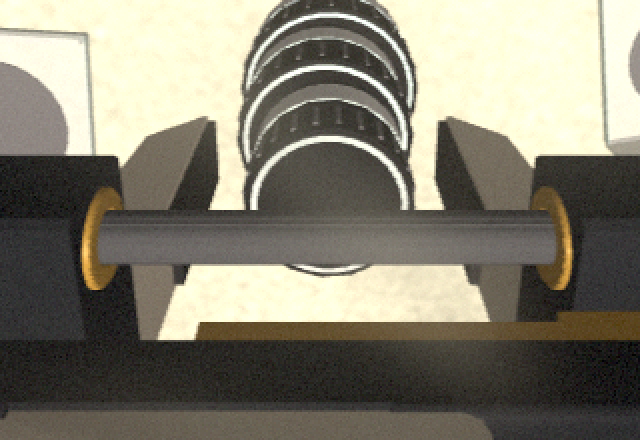

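```bash
python3 -m creep '[{"tx":0,"ty":0,"tz":0.07,"wx":0,"wy":0,"wz":0,"gripper":-0.4},{"tx":0,"ty":0,"tz":0.07,"wx":0,"wy":0,"wz":0,"gripper":-0.1},{"tx":0,"ty":0,"tz":0.07,"wx":0,"wy":0,"wz":0,"gripper":0},{"tx":0,"ty":0,"tz":0.07,"wx":0,"wy":0,"wz":0,"gripper":1},{"tx":0,"ty":0,"tz":0.07,"wx":0,"wy":0,"wz":0,"gripper":1},{"tx":0,"ty":0,"tz":0.07,"wx":0,"wy":0,"wz":0,"gripper":1},{"tx":0,"ty":0,"tz":0.07,"wx":0,"wy":0,"wz":0,"gripper":1}]'; python3 go.py 476.8 322.3 165 -0.128
```

```text
time: 10.45
tool_pos: [501.6, -163.9, 95.4]
tcp_rot: [-1.629, 1.57, -0.176]
contact_force: [0.2, 0.4, 2.1]
grip_width: 42.4
t 10.45 tool [ 501.6 -163.9   95.4] grip 42.4 F [0.2 0.4 2.1] q6 -1.91
t cm [-6.96  8.21 47.99] w [ 0.01 -0.    0.  ] alt [-3.132e+00 -1.000e-03 -0.000e+00]
axes
 [[ 0.    -0.993  0.118]
 [-0.     0.118  0.993]
 [-1.    -0.    -0.   ]]
```

```bash
python3 -m creep '[{"tx":-0.5,"ty":0,"tz":0,"wx":0.01,"wy":0,"wz":0,"gripper":1},{"tx":-1.5,"ty":0,"tz":0,"wx":0.01,"wy":0,"wz":0,"gripper":1},{"tx":-3,"ty":0,"tz":0,"wx":0.01,"wy":0,"wz":0,"gripper":1},{"tx":-4.5,"ty":0.2,"tz":1,"wx":0.01,"wy":0,"wz":0,"gripper":1},{"tx":-5.5,"ty":0.5,"tz":3,"wx":0.01,"wy":0,"wz":0,"gripper":1},{"tx":-6,"ty":0.9,"tz":5.5,"wx":0.01,"wy":0,"wz":0,"gripper":1},{"tx":-6,"ty":1.4,"tz":8.5,"wx":0.01,"wy":0,"wz":0,"gripper":1},{"tx":-6,"ty":2,"tz":12,"wx":0.01,"wy":0,"wz":0,"gripper":1}]';  python3 -m creep '[{"tx":0,"ty":0.6,"tz":3.5,"wx":0,"wy":0,"wz":0,"gripper":1},{"tx":0,"ty":1.2,"tz":7,"wx":0,"wy":0,"wz":0,"gripper":1},{"tx":0,"ty":1.8,"tz":10.5,"wx":0,"wy":0,"wz":0,"gripper":1},{"tx":0,"ty":2.4,"tz":14,"wx":0,"wy":0,"wz":0,"gripper":1},{"tx":0,"ty":3,"tz":17.5,"wx":0,"wy":0,"wz":0,"gripper":1},{"tx":0,"ty":3.6,"tz":21,"wx":0,"wy":0,"wz":0,"gripper":1},{"tx":0,"ty":4.2,"tz":24.5,"wx":0,"wy":0,"wz":0,"gripper":1},{"tx":0,"ty":4.6,"tz":27,"wx":0,"wy":0,"wz":0,"gripper":1}]';python3 go.py 476.8 322.3 155 -0.128
```

```text
time: 11.12
tool_pos: [496.2, -42.2, 156.6]
tcp_rot: [-1.76, 1.568, -0.32]
contact_force: [0.5, 0.5, -1.1]
grip_width: 42.5
time: 11.78
tool_pos: [484.4, 234.2, 156.2]
tcp_rot: [-0.683, 1.569, 0.761]
contact_force: [0.6, -0.9, -0.3]
grip_width: 42.5
t 11.78 tool [484.4 234.2 156.2] grip 42.5 F [ 0.6 -0.9 -0.3] q6 -1.14
t cm [0.13 1.87 8.65] w [0.001 0.001 0.001] alt [-3.141e+00 -1.000e-03  2.000e-03]
axes
 [[ 0.001 -0.992  0.127]
 [ 0.001  0.127  0.992]
 [-1.    -0.001  0.001]]
```

```bash
python3 -m creep '[{"tx":0,"ty":0.4,"tz":2,"wx":0,"wy":0,"wz":0,"gripper":1},{"tx":0,"ty":0.9,"tz":4,"wx":0,"wy":0,"wz":0,"gripper":1},{"tx":0,"ty":1.3,"tz":6,"wx":0,"wy":0,"wz":0,"gripper":1},{"tx":0,"ty":1.6,"tz":7.6,"wx":0,"wy":0,"wz":0,"gripper":1},{"tx":0,"ty":1.8,"tz":8.6,"wx":0,"wy":0,"wz":0,"gripper":1},{"tx":0,"ty":1.9,"tz":9,"wx":0,"wy":0,"wz":0,"gripper":1},{"tx":0,"ty":1.9,"tz":9,"wx":0,"wy":0,"wz":0,"gripper":1},{"tx":0,"ty":1.9,"tz":9,"wx":0,"wy":0,"wz":0,"gripper":1}]';python3 - <<'E'
from lid import *
from pads import pad
c=cam("wrist"); cv2.imwrite("pics/w12.png",np.clip(c["frame"][:,:,::-1]*1.6,0,255).astype(np.uint8)); uv=proj(c,[476,322.4,4])[0];print(uv)
print(*pad(c,uv.round().astype(int)))
E
python3 go.py 476.8 322.3 27 -0.128
```

```text
time: 12.45
tool_pos: [477.5, 322.4, 155.3]
tcp_rot: [3.122, 1.57, -1.719]
contact_force: [-0.5, -0.4, -0.3]
grip_width: 42.4
[322.76241878 187.24126578]
[475.6 322.6] [40.6 41. ] (475.7, 322.5, 41.8) 1165
t 12.5 tool [477.6 322.2 155.3] grip 42.8 F [ 0.1 -0.4 -1.2] q6 -0.98
t cm [1.283e+01 8.000e-02 1.000e-02] w [-0.001 -0.     0.   ] alt [3.14e+00 0.00e+00 1.00e-03]
axes
 [[-0.    -0.992  0.129]
 [-0.     0.129  0.992]
 [-1.    -0.    -0.   ]]
```

View pics/w12.png

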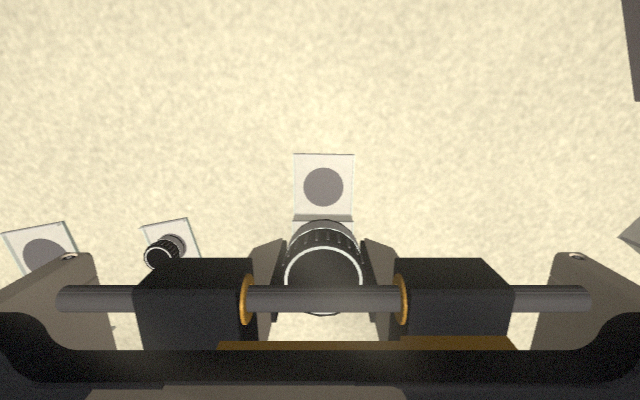

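```bash
python3 -m creep '[{"tx":1,"ty":0.1,"tz":0,"wx":0,"wy":0,"wz":0,"gripper":1},{"tx":3.5,"ty":0.1,"tz":0,"wx":0,"wy":0,"wz":0,"gripper":1},{"tx":6.5,"ty":0.1,"tz":0,"wx":0,"wy":0,"wz":0,"gripper":1},{"tx":9.5,"ty":0.1,"tz":0,"wx":0,"wy":0,"wz":0,"gripper":1},{"tx":11.7,"ty":0.1,"tz":0,"wx":0,"wy":0,"wz":0,"gripper":1},{"tx":12.7,"ty":0.1,"tz":0,"wx":0,"wy":0,"wz":0,"gripper":1},{"tx":13,"ty":0.1,"tz":0,"wx":0,"wy":0,"wz":0,"gripper":1},{"tx":13,"ty":0.1,"tz":0,"wx":0,"wy":0,"wz":0,"gripper":1}]'; python3 -m creep '[{"tx":0,"ty":0,"tz":0,"wx":0,"wy":0,"wz":0,"gripper":1},{"tx":0,"ty":0,"tz":0,"wx":0,"wy":0,"wz":0,"gripper":1},{"tx":0,"ty":0,"tz":0,"wx":0,"wy":0,"wz":0,"gripper":1}]';python3 go.py 476.6 322.4 12 -0.128
```

```text
time: 13.17
tool_pos: [476.5, 322.7, 24.8]
tcp_rot: [2.127, 1.57, -2.715]
contact_force: [0.0, -0.1, 0.4]
grip_width: 42.2
time: 13.42
tool_pos: [477.3, 323.5, 26.6]
tcp_rot: [-0.963, 1.568, 0.479]
contact_force: [-0.3, 0.2, -0.0]
grip_width: 42.6
t 13.42 tool [477.3 323.5  26.6] grip 42.6 F [-0.3  0.2 -0. ] q6 -0.98
t cm [ 1.46  0.06 -0.12] w [-0.001  0.002  0.002] alt [ 3.141e+00  4.000e-03 -2.000e-03]
axes
 [[ 0.002 -0.992  0.128]
 [ 0.001  0.128  0.992]
 [-1.    -0.002  0.002]]
```

```bash
python3 -m creep '[{"tx":0.4,"ty":0.03,"tz":-0.07,"wx":0,"wy":0,"wz":0,"gripper":1},{"tx":0.8,"ty":0.03,"tz":-0.07,"wx":0,"wy":0,"wz":0,"gripper":1},{"tx":1.1,"ty":0.03,"tz":-0.07,"wx":0,"wy":0,"wz":0,"gripper":1},{"tx":1.3,"ty":0.03,"tz":-0.07,"wx":0,"wy":0,"wz":0,"gripper":1},{"tx":1.3,"ty":0.03,"tz":-0.07,"wx":0,"wy":0,"wz":0,"gripper":1},{"tx":1.3,"ty":0.03,"tz":-0.07,"wx":0,"wy":0,"wz":0,"gripper":1},{"tx":1.3,"ty":0.03,"tz":-0.07,"wx":0,"wy":0,"wz":0,"gripper":1}]';python3 go.py 476.6 322.4 12 -0.128
```

```text
time: 14.0
tool_pos: [476.1, 322.5, 12.2]
tcp_rot: [-0.097, 1.571, 1.345]
contact_force: [-0.4, 0.2, -0.6]
grip_width: 42.8
t 14.0 tool [476.1 322.5  12.2] grip 42.8 F [-0.4  0.2 -0.6] q6 -0.98
t cm [ 0.02 -0.05 -0.01] w [-0.  0.  0.] alt [ 3.141  0.    -0.   ]
axes
 [[ 0.    -0.992  0.128]
 [ 0.     0.128  0.992]
 [-1.    -0.     0.   ]]
```

```bash
python3 -m creep '[{"tx":0.05,"ty":-0.03,"tz":0,"wx":0,"wy":0,"wz":0,"gripper":1},{"tx":0.1,"ty":-0.03,"tz":0,"wx":0,"wy":0,"wz":0,"gripper":1},{"tx":0.1,"ty":-0.03,"tz":0,"wx":0,"wy":0,"wz":0,"gripper":1}]'
```

```text
time: 14.25
tool_pos: [476.6, 322.5, 11.4]
tcp_rot: [-0.917, 1.57, 0.526]
contact_force: [-0.6, -0.5, 1.6]
grip_width: 42.4
```

Contact starts at the expected height; release and retreat.

```bash
python3 -m creep '[{"tx":0.03,"ty":0,"tz":0,"wx":0,"wy":0,"wz":0,"gripper":1},{"tx":0.03,"ty":0,"tz":0,"wx":0,"wy":0,"wz":0,"gripper":1}]'; python3 -m creep '[{"tx":0,"ty":0,"tz":0,"wx":0,"wy":0,"wz":0,"gripper":0},{"tx":0,"ty":0,"tz":0,"wx":0,"wy":0,"wz":0,"gripper":-0.2},{"tx":0,"ty":0,"tz":0,"wx":0,"wy":0,"wz":0,"gripper":-0.3},{"tx":-1,"ty":0,"tz":0,"wx":0,"wy":0,"wz":0,"gripper":-0.3},{"tx":-3,"ty":0,"tz":0,"wx":0,"wy":0,"wz":0,"gripper":-0.3},{"tx":-6,"ty":0,"tz":0,"wx":0,"wy":0,"wz":0,"gripper":-0.3},{"tx":-10,"ty":0,"tz":0,"wx":0,"wy":0,"wz":0,"gripper":-0.3},{"tx":-12,"ty":0,"tz":0,"wx":0,"wy":0,"wz":0,"gripper":-0.3}]'; python3 go.py 501.6 -163.7 125 0.05
python3 - <<'E'
from lid import *
c=cam("wrist"); cv2.imwrite("pics/w13.png",np.clip(c["frame"][:,:,::-1]*1.6,0,255).astype(np.uint8)); uv=proj(c,[475.7,322.4,40])[0];print(uv);lid(c,uv,40,43)
E
```

```text
time: 14.42
tool_pos: [476.6, 322.5, 11.4]
tcp_rot: [-0.987, 1.57, 0.456]
contact_force: [-1.2, -0.8, 4.3]
grip_width: 42.2
time: 15.08
tool_pos: [477.7, 323.1, 135.6]
tcp_rot: [-0.967, 1.565, 0.475]
contact_force: [0.2, 0.3, 0.3]
grip_width: 59.5
t 15.08 tool [477.7 323.1 135.6] grip 59.5 F [0.2 0.3 0.3] q6 -0.98
t cm [  0.95  -8.6  -47.98] w [-0.178  0.003  0.005] alt [ 2.963  0.007 -0.004]
axes
 [[ 0.005 -0.992  0.128]
 [ 0.002  0.128  0.992]
 [-1.    -0.004  0.003]]
[321.4225394  202.39472304]
lid z 40 val 44 area 1092 circ 475.7 322.8 34.0 ell [475.6 322.7] [33.  33.4]
```

View pics/w13.png

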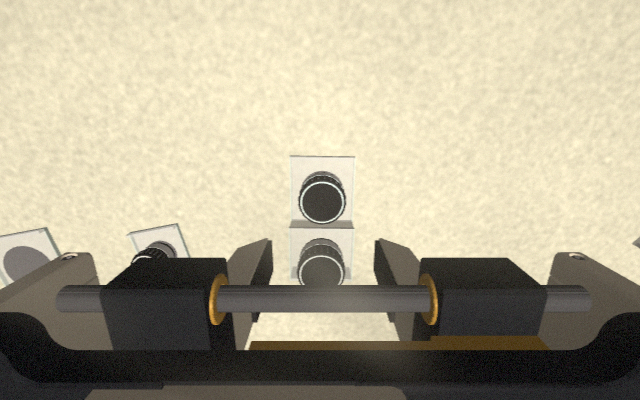

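```bash
python3 -m creep '[{"tx":0,"ty":-0.3,"tz":-1.5,"wx":-0.1,"wy":0,"wz":0,"gripper":-0.6},{"tx":0,"ty":-0.8,"tz":-4.5,"wx":-0.18,"wy":0,"wz":0,"gripper":-0.6},{"tx":0,"ty":-1.5,"tz":-8.5,"wx":-0.18,"wy":0,"wz":0,"gripper":-0.6},{"tx":0,"ty":-2.2,"tz":-12.5,"wx":-0.18,"wy":0,"wz":0,"gripper":-0.6},{"tx":0,"ty":-2.9,"tz":-16.5,"wx":-0.18,"wy":0,"wz":0,"gripper":-0.6},{"tx":0,"ty":-3.6,"tz":-20.5,"wx":-0.18,"wy":0,"wz":0,"gripper":-0.6},{"tx":0,"ty":-4.3,"tz":-24.5,"wx":-0.18,"wy":0,"wz":0,"gripper":-0.6},{"tx":0,"ty":-5,"tz":-28.5,"wx":-0.18,"wy":0,"wz":0,"gripper":-0.6}]'; python3 go.py 502 -163.7 125 0.05
```

```text
time: 15.8
tool_pos: [489.2, 31.6, 131.4]
tcp_rot: [-1.523, 1.57, 0.099]
contact_force: [1.1, 0.2, 0.0]
grip_width: 73.4
t 15.8 tool [489.2  31.6 131.4] grip 73.4 F [1.1 0.2 0. ] q6 -1.71
t cm [  0.63  -0.27 -19.57] w [0.002 0.    0.001] alt [-3.14e+00 -1.00e-03  0.00e+00]
axes
 [[ 0.001 -0.999 -0.052]
 [ 0.    -0.052  0.999]
 [-1.    -0.001  0.   ]]
```

```bash
python3 -m creep '[{"tx":0,"ty":-0.1,"tz":-4,"wx":0,"wy":0,"wz":0,"gripper":-0.6},{"tx":0,"ty":-0.1,"tz":-8,"wx":0,"wy":0,"wz":0,"gripper":-0.6},{"tx":0.3,"ty":-0.2,"tz":-12,"wx":0,"wy":0,"wz":0,"gripper":-0.6},{"tx":0.6,"ty":-0.3,"tz":-15.5,"wx":0,"wy":0,"wz":0,"gripper":-0.6},{"tx":1,"ty":-0.3,"tz":-18,"wx":0,"wy":0,"wz":0,"gripper":-0.6},{"tx":1.5,"ty":-0.3,"tz":-19.5,"wx":0,"wy":0,"wz":0,"gripper":-0.6},{"tx":2,"ty":-0.3,"tz":-20,"wx":0,"wy":0,"wz":0,"gripper":-0.6},{"tx":2,"ty":-0.3,"tz":-20,"wx":0,"wy":0,"wz":0,"gripper":-0.6}]';  python3 -m creep '[{"tx":0,"ty":0,"tz":0,"wx":0,"wy":0,"wz":0,"gripper":-0.6},{"tx":0,"ty":0,"tz":0,"wx":0,"wy":0,"wz":0,"gripper":-0.6},{"tx":0,"ty":0,"tz":0,"wx":0,"wy":0,"wz":0,"gripper":-0.6}]'
python3 - <<'E'
from lid import *
c=cam("wrist"); cv2.imwrite("pics/w14.png",np.clip(c["frame"][:,:,::-1]*1.6,0,255).astype(np.uint8)); uv=proj(c,[501,-163.6,88])[0];print(uv);lid(c,uv,88,54)
E
python3 go.py 502 -163.7 53 0.05
```

```text
time: 16.47
tool_pos: [502.1, -166.9, 110.0]
tcp_rot: [0.983, 1.569, 2.604]
contact_force: [-0.2, -0.5, 0.3]
grip_width: 73.5
time: 16.72
tool_pos: [502.9, -165.0, 111.2]
tcp_rot: [-1.217, 1.57, 0.407]
contact_force: [0.4, 0.1, 0.2]
grip_width: 73.6
[324.95832243 236.32983473]
lid z 88 val 44 area 3285 circ 500.6 -164.5 45.1 ell [ 500.2 -164.5] [42.9 44.8]
t 16.77 tool [ 503.  -165.1  111.3] grip 73.7 F [-0.7  0.4 -0.1] q6 -2.09
t cm [5.83 0.09 0.15] w [ 0.003 -0.     0.   ] alt [-3.138e+00 -1.000e-03 -0.000e+00]
axes
 [[ 0.    -0.999 -0.053]
 [-0.    -0.053  0.999]
 [-1.    -0.    -0.   ]]
```

View pics/w14.png

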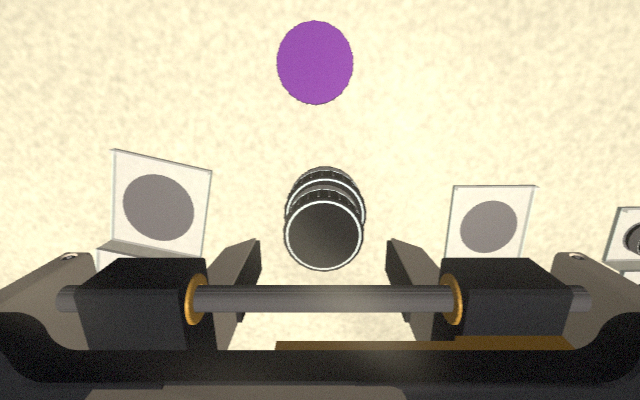

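```bash
python3 -m creep '[{"tx":0.5,"ty":0.12,"tz":0.07,"wx":0,"wy":0,"wz":0,"gripper":-0.6},{"tx":2,"ty":0.12,"tz":0.07,"wx":0,"wy":0,"wz":0,"gripper":-0.6},{"tx":3.5,"ty":0.12,"tz":0.07,"wx":0,"wy":0,"wz":0,"gripper":-0.6},{"tx":4.8,"ty":0.12,"tz":0.07,"wx":0,"wy":0,"wz":0,"gripper":-0.6},{"tx":5.5,"ty":0.12,"tz":0.07,"wx":0,"wy":0,"wz":0,"gripper":-0.6},{"tx":5.8,"ty":0.12,"tz":0.07,"wx":0,"wy":0,"wz":0,"gripper":-0.6},{"tx":5.8,"ty":0.12,"tz":0.07,"wx":0,"wy":0,"wz":0,"gripper":-0.6},{"tx":5.8,"ty":0.12,"tz":0.07,"wx":0,"wy":0,"wz":0,"gripper":-0.6}]';python3 -m creep '[{"tx":0,"ty":0,"tz":0,"wx":0,"wy":0,"wz":0,"gripper":-0.6},{"tx":0,"ty":0,"tz":0,"wx":0,"wy":0,"wz":0,"gripper":-0.6}]'
python3 - <<'E'
from lid import *
c=cam("wrist"); cv2.imwrite("pics/w15.png",np.clip(c["frame"][180:400,160:480,::-1]*1.6,0,255).repeat(2,0).repeat(2,1).astype(np.uint8))
E
python3 go.py 501.5 -164.5 53 0.05
```

```text
time: 17.43
tool_pos: [501.8, -165.6, 53.2]
tcp_rot: [-1.93, 1.57, -0.307]
contact_force: [0.0, -0.9, -0.5]
grip_width: 73.4
time: 17.6
tool_pos: [502.0, -165.8, 53.6]
tcp_rot: [-2.014, 1.569, -0.392]
contact_force: [-0.1, 0.7, -1.1]
grip_width: 73.7
t 17.65 tool [ 501.9 -165.7   53.5] grip 73.4 F [ 0.3  0.3 -0.2] q6 -2.09
t cm [0.05 0.03 0.12] w [ 0.002 -0.001  0.001] alt [-3.14e+00 -2.00e-03 -1.00e-03]
axes
 [[ 0.001 -0.999 -0.052]
 [-0.    -0.052  0.999]
 [-1.    -0.001 -0.001]]
```

View pics/w15.png

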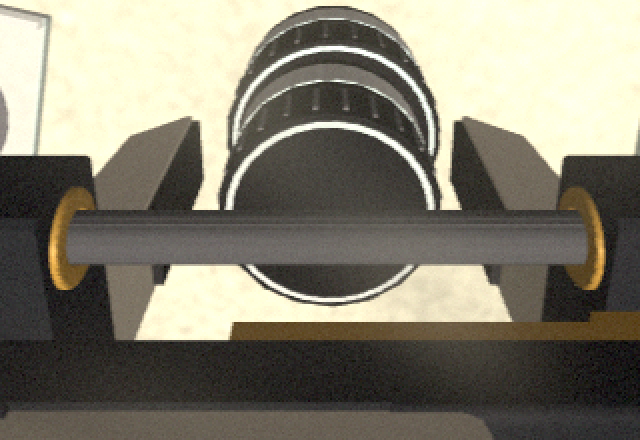

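```bash
python3 -m creep '[{"tx":0.05,"ty":0.03,"tz":0.1,"wx":0,"wy":0,"wz":0,"gripper":-0.6},{"tx":0.05,"ty":0.03,"tz":0.1,"wx":0,"wy":0,"wz":0,"gripper":-0.3},{"tx":0.05,"ty":0.03,"tz":0.1,"wx":0,"wy":0,"wz":0,"gripper":-0.2},{"tx":0.05,"ty":0.03,"tz":0.1,"wx":0,"wy":0,"wz":0,"gripper":1},{"tx":0.05,"ty":0.03,"tz":0.1,"wx":0,"wy":0,"wz":0,"gripper":1},{"tx":0.05,"ty":0.03,"tz":0.1,"wx":0,"wy":0,"wz":0,"gripper":1},{"tx":0.05,"ty":0.03,"tz":0.1,"wx":0,"wy":0,"wz":0,"gripper":1}]'; python3 go.py 521.5 -5.8 125 0.05
```

```text
time: 18.23
tool_pos: [501.2, -164.6, 52.4]
tcp_rot: [-0.98, 1.571, 0.643]
contact_force: [-0.4, 0.5, 0.7]
grip_width: 53.9
t 18.23 tool [ 501.2 -164.6   52.4] grip 53.9 F [-0.4  0.5  0.7] q6 -2.09
t cm [-7.26 -2.84 15.76] w [0.001 0.    0.   ] alt [-3.14 -0.    0.  ]
axes
 [[ 0.    -0.999 -0.051]
 [ 0.    -0.051  0.999]
 [-1.    -0.     0.   ]]
```

```bash
python3 -m creep '[{"tx":-0.5,"ty":0,"tz":0,"wx":0,"wy":0,"wz":0,"gripper":1},{"tx":-1.5,"ty":0,"tz":0,"wx":0,"wy":0,"wz":0,"gripper":1},{"tx":-3,"ty":0,"tz":0,"wx":0,"wy":0,"wz":0,"gripper":1},{"tx":-4.5,"ty":0,"tz":0,"wx":0,"wy":0,"wz":0,"gripper":1},{"tx":-6,"ty":-0.2,"tz":1,"wx":0,"wy":0,"wz":0,"gripper":1},{"tx":-7,"ty":-0.5,"tz":3,"wx":0,"wy":0,"wz":0,"gripper":1},{"tx":-7.5,"ty":-0.9,"tz":5,"wx":0,"wy":0,"wz":0,"gripper":1},{"tx":-7.5,"ty":-1.3,"tz":7.5,"wx":0,"wy":0,"wz":0,"gripper":1}]'; python3 -m creep '[{"tx":0,"ty":-0.4,"tz":2.5,"wx":0,"wy":0,"wz":0,"gripper":1},{"tx":0,"ty":-0.8,"tz":4.7,"wx":0,"wy":0,"wz":0,"gripper":1},{"tx":0,"ty":-1.1,"tz":6.5,"wx":0,"wy":0,"wz":0,"gripper":1},{"tx":0,"ty":-1.3,"tz":7.7,"wx":0,"wy":0,"wz":0,"gripper":1},{"tx":0,"ty":-1.5,"tz":8.3,"wx":0,"wy":0,"wz":0,"gripper":1},{"tx":0,"ty":-1.5,"tz":8.3,"wx":0,"wy":0,"wz":0,"gripper":1},{"tx":0,"ty":-1.5,"tz":8.3,"wx":0,"wy":0,"wz":0,"gripper":1},{"tx":0,"ty":-1.5,"tz":8.3,"wx":0,"wy":0,"wz":0,"gripper":1}]';python3 - <<'E'
from lid import *
from pads import pad
c=cam("wrist"); cv2.imwrite("pics/w16.png",np.clip(c["frame"][:,:,::-1]*1.6,0,255).astype(np.uint8)); uv=proj(c,[515,-5.8,4])[0];print(uv)
print(*pad(c,uv.round().astype(int)))
E
python3 go.py 521.5 -5.8 27 0.05
```

```text
time: 18.9
tool_pos: [511.4, -89.3, 129.8]
tcp_rot: [-1.972, 1.567, -0.351]
contact_force: [1.2, -0.7, -0.4]
grip_width: 53.2
time: 19.57
tool_pos: [521.0, -6.3, 127.4]
tcp_rot: [-3.115, 1.571, -1.493]
contact_force: [0.4, -0.4, -1.3]
grip_width: 53.1
[323.60104126 190.08667159]
[517.9  -5.8] [44.9 53.8] (520.6, -5.6, 52.6) 1928
t 19.62 tool [521.   -6.3 127.4] grip 53.6 F [-0.6 -0.4 -1.1] q6 -1.78
t cm [10.04 -0.05  0.05] w [ 0. -0. -0.] alt [-3.141  0.    -0.   ]
axes
 [[-0.    -0.999 -0.05 ]
 [-0.    -0.05   0.999]
 [-1.     0.    -0.   ]]
```

View pics/w16.png

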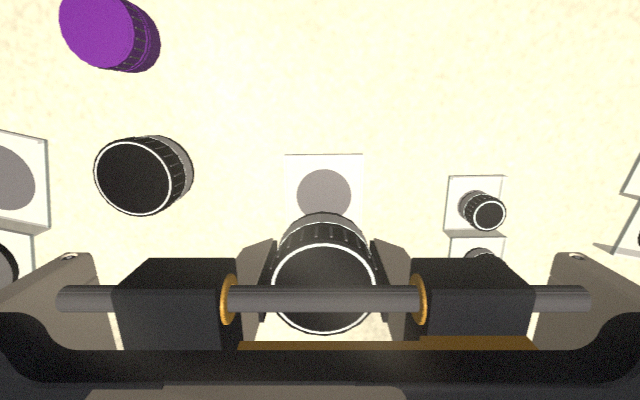

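```bash
python3 -m creep '[{"tx":1,"ty":-0.05,"tz":0.06,"wx":0,"wy":0,"wz":0,"gripper":1},{"tx":3,"ty":-0.05,"tz":0.06,"wx":0,"wy":0,"wz":0,"gripper":1},{"tx":5.5,"ty":-0.05,"tz":0.06,"wx":0,"wy":0,"wz":0,"gripper":1},{"tx":8,"ty":-0.05,"tz":0.06,"wx":0,"wy":0,"wz":0,"gripper":1},{"tx":9.4,"ty":-0.05,"tz":0.06,"wx":0,"wy":0,"wz":0,"gripper":1},{"tx":10.2,"ty":-0.05,"tz":0.06,"wx":0,"wy":0,"wz":0,"gripper":1},{"tx":10.5,"ty":-0.05,"tz":0.06,"wx":0,"wy":0,"wz":0,"gripper":1},{"tx":10.5,"ty":-0.05,"tz":0.06,"wx":0,"wy":0,"wz":0,"gripper":1}]'; python3 -m creep '[{"tx":0,"ty":0,"tz":0,"wx":0,"wy":0,"wz":0,"gripper":1},{"tx":0,"ty":0,"tz":0,"wx":0,"wy":0,"wz":0,"gripper":1},{"tx":0,"ty":0,"tz":0,"wx":0,"wy":0,"wz":0,"gripper":1},{"tx":0,"ty":0,"tz":0,"wx":0,"wy":0,"wz":0,"gripper":1}]';python3 go.py 521.5 -5.7 11.5 0.05
```

```text
time: 20.28
tool_pos: [521.3, -5.0, 21.8]
tcp_rot: [1.289, 1.57, 2.911]
contact_force: [0.5, -0.3, -0.6]
grip_width: 53.6
time: 20.62
tool_pos: [522.0, -4.8, 23.1]
tcp_rot: [-1.728, 1.569, -0.106]
contact_force: [-0.1, 1.0, -1.0]
grip_width: 53.7
t 20.62 tool [522.   -4.8  23.1] grip 53.7 F [-0.1  1.  -1. ] q6 -1.78
t cm [ 1.16  0.05 -0.09] w [ 0.002 -0.     0.002] alt [-3.14e+00 -2.00e-03 -0.00e+00]
axes
 [[ 0.002 -0.999 -0.051]
 [-0.    -0.051  0.999]
 [-1.    -0.002 -0.   ]]
```

```bash
python3 -m creep '[{"tx":0.3,"ty":0.03,"tz":-0.08,"wx":0,"wy":0,"wz":0,"gripper":1},{"tx":0.6,"ty":0.03,"tz":-0.08,"wx":0,"wy":0,"wz":0,"gripper":1},{"tx":0.9,"ty":0.03,"tz":-0.08,"wx":0,"wy":0,"wz":0,"gripper":1},{"tx":1.05,"ty":0.03,"tz":-0.08,"wx":0,"wy":0,"wz":0,"gripper":1},{"tx":1.05,"ty":0.03,"tz":-0.08,"wx":0,"wy":0,"wz":0,"gripper":1},{"tx":1.05,"ty":0.03,"tz":-0.08,"wx":0,"wy":0,"wz":0,"gripper":1},{"tx":1.05,"ty":0.03,"tz":-0.08,"wx":0,"wy":0,"wz":0,"gripper":1}]';python3 go.py 521.5 -5.7 11.5 0.05;  python3 -m creep '[{"tx":0.04,"ty":0,"tz":0,"wx":0,"wy":0,"wz":0,"gripper":1},{"tx":0.08,"ty":0,"tz":0,"wx":0,"wy":0,"wz":0,"gripper":1},{"tx":0.08,"ty":0,"tz":0,"wx":0,"wy":0,"wz":0,"gripper":1}]'
```

```text
time: 21.2
tool_pos: [521.3, -5.5, 11.9]
tcp_rot: [-0.751, 1.571, 0.871]
contact_force: [-0.0, 0.2, -0.9]
grip_width: 53.3
t 21.2 tool [521.3  -5.5  11.9] grip 53.3 F [-0.   0.2 -0.9] q6 -1.78
t cm [ 0.04 -0.02 -0.02] w [0.002 0.    0.   ] alt [-3.14 -0.    0.  ]
axes
 [[ 0.    -0.999 -0.051]
 [ 0.    -0.051  0.999]
 [-1.    -0.     0.   ]]
time: 21.45
tool_pos: [521.2, -5.5, 11.1]
tcp_rot: [-0.611, 1.571, 1.011]
contact_force: [-0.4, -0.1, -0.3]
grip_width: 53.9
```

```bash
python3 -m creep '[{"tx":0.05,"ty":-0.02,"tz":0,"wx":0,"wy":0,"wz":0,"gripper":1},{"tx":0.05,"ty":-0.02,"tz":0,"wx":0,"wy":0,"wz":0,"gripper":1}]';python3 -m creep '[{"tx":0.05,"ty":0,"tz":0,"wx":0,"wy":0,"wz":0,"gripper":1},{"tx":0.05,"ty":0,"tz":0,"wx":0,"wy":0,"wz":0,"gripper":1}]'
```

```text
time: 21.62
tool_pos: [521.4, -5.5, 10.6]
tcp_rot: [-0.507, 1.571, 1.116]
contact_force: [-0.2, 0.7, -0.8]
grip_width: 53.6
time: 21.78
tool_pos: [521.5, -5.5, 10.4]
tcp_rot: [-1.545, 1.57, 0.077]
contact_force: [-1.1, -0.5, 2.6]
grip_width: 53.3
```

```bash
python3 -m creep '[{"tx":0.02,"ty":0,"tz":0,"wx":0,"wy":0,"wz":0,"gripper":1},{"tx":0.02,"ty":0,"tz":0,"wx":0,"wy":0,"wz":0,"gripper":1}]'; python3 -m creep '[{"tx":0,"ty":0,"tz":0,"wx":0,"wy":0,"wz":0,"gripper":-0.3},{"tx":0,"ty":0,"tz":0,"wx":0,"wy":0,"wz":0,"gripper":-0.5},{"tx":0,"ty":0,"tz":0,"wx":0,"wy":0,"wz":0,"gripper":-0.5},{"tx":-1,"ty":0,"tz":0,"wx":0,"wy":0,"wz":0,"gripper":-0.5},{"tx":-3,"ty":0,"tz":0,"wx":0,"wy":0,"wz":0,"gripper":-0.5},{"tx":-6,"ty":0,"tz":0,"wx":0,"wy":0,"wz":0,"gripper":-0.5},{"tx":-10,"ty":0,"tz":0,"wx":0,"wy":0,"wz":0,"gripper":-0.5},{"tx":-12,"ty":0,"tz":0,"wx":0,"wy":0,"wz":0,"gripper":-0.5}]'; python3 go.py 501.6 -164.5 110 -0.18
python3 - <<'E'
from lid import *
c=cam("wrist"); cv2.imwrite("pics/w17.png",np.clip(c["frame"][:,:,::-1]*1.6,0,255).astype(np.uint8)); uv=proj(c,[521,-5.6,46])[0];print(uv);lid(c,uv,46,54)
uv=proj(c,[501,-164.5,46])[0];lid(c,uv,46,66)
E
```

```text
time: 21.95
tool_pos: [521.5, -5.5, 10.4]
tcp_rot: [-1.543, 1.57, 0.079]
contact_force: [-1.5, 0.1, 5.9]
grip_width: 53.5
time: 22.62
tool_pos: [522.8, -5.7, 134.3]
tcp_rot: [-1.764, 1.566, -0.142]
contact_force: [1.1, -0.4, -0.7]
grip_width: 68.6
t 22.62 tool [522.8  -5.7 134.3] grip 68.6 F [ 1.1 -0.4 -0.7] q6 -1.78
t cm [  2.43   2.95 -15.75] w [ 0.232 -0.     0.005] alt [-2.91e+00 -7.00e-03 -1.00e-03]
axes
 [[ 0.005 -0.999 -0.052]
 [-0.001 -0.052  0.999]
 [-1.    -0.005 -0.001]]
[323.1059514  204.99945942]
lid z 46 val 43 area 1956 circ 521.0 -5.2 44.6 ell [521.1  -5.3] [43.5 43.8]
lid z 46 val 28 area 3511 circ 502.1 -163.5 57.0 ell [ 502.1 -163.5] [55.8 56.1]
```

View pics/w17.png

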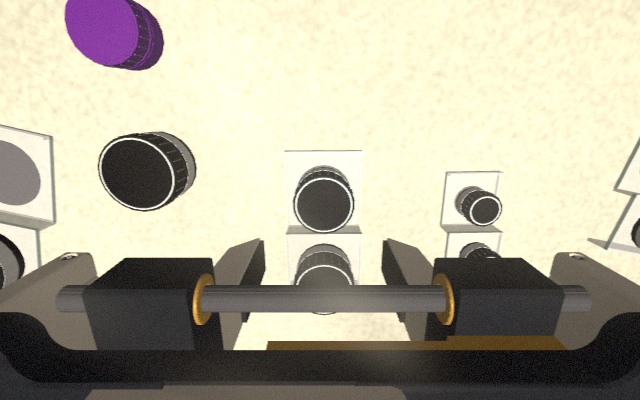

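```bash
python3 -m creep '[{"tx":0,"ty":0.3,"tz":-1.5,"wx":0.1,"wy":0,"wz":0,"gripper":-1},{"tx":0,"ty":0.8,"tz":-4.5,"wx":0.2,"wy":0,"wz":0,"gripper":-1},{"tx":0,"ty":1.5,"tz":-8,"wx":0.24,"wy":0,"wz":0,"gripper":-1},{"tx":0.5,"ty":2.2,"tz":-11.5,"wx":0.24,"wy":0,"wz":0,"gripper":-1},{"tx":1.5,"ty":2.7,"tz":-14,"wx":0.24,"wy":0,"wz":0,"gripper":-1},{"tx":2.8,"ty":2.9,"tz":-15.3,"wx":0.24,"wy":0,"wz":0,"gripper":-1},{"tx":3.8,"ty":2.9,"tz":-15.7,"wx":0.24,"wy":0,"wz":0,"gripper":-1},{"tx":4,"ty":2.9,"tz":-15.7,"wx":0.24,"wy":0,"wz":0,"gripper":-1}]'; python3 -m creep '[{"tx":0,"ty":0,"tz":0,"wx":0,"wy":0,"wz":0,"gripper":-1},{"tx":0,"ty":0,"tz":0,"wx":0,"wy":0,"wz":0,"gripper":-1},{"tx":0,"ty":0,"tz":0,"wx":0,"wy":0,"wz":0,"gripper":-1},{"tx":0,"ty":0,"tz":0,"wx":0,"wy":0,"wz":0,"gripper":-1}]'
python3 - <<'E'
from lid import *
from pads import pad
c=cam("wrist"); cv2.imwrite("pics/w18.png",np.clip(c["frame"][:,:,::-1]*1.6,0,255).astype(np.uint8)); uv=proj(c,[501.5,-164,46])[0];print(uv);lid(c,uv,46,66)
uv=proj(c,[518.2,-319,4.3])[0];print(uv,*pad(c,uv.round().astype(int)))
E
python3 go.py 502 -164 12 -0.185
```

```text
time: 23.33
tool_pos: [499.5, -164.1, 88.4]
tcp_rot: [1.23, 1.568, 2.611]
contact_force: [-0.4, 1.2, -0.1]
grip_width: 92.1
time: 23.67
tool_pos: [501.1, -163.0, 90.6]
tcp_rot: [-1.722, 1.57, -0.338]
contact_force: [-0.6, -0.8, 0.6]
grip_width: 92.2
[321.67560499 227.41680726]
lid z 46 val 43 area 4219 circ 502.1 -163.2 57.0 ell [ 501.2 -162.4] [52.7 57.2]
[158.05571269 255.93465887] [ 519.  -297.3] [55.5 99. ] (514.5, -296.4, 107.0) 3434
t 23.72 tool [ 501.  -163.1   90.5] grip 91.8 F [0.5 0.6 0.2] q6 -1.84
t cm [ 7.85 -0.11 -0.07] w [-0.002 -0.     0.001] alt [3.139e+00 2.000e-03 0.000e+00]
axes
 [[ 0.001 -0.983  0.186]
 [-0.     0.186  0.983]
 [-1.    -0.001 -0.   ]]
```

View pics/w18.png

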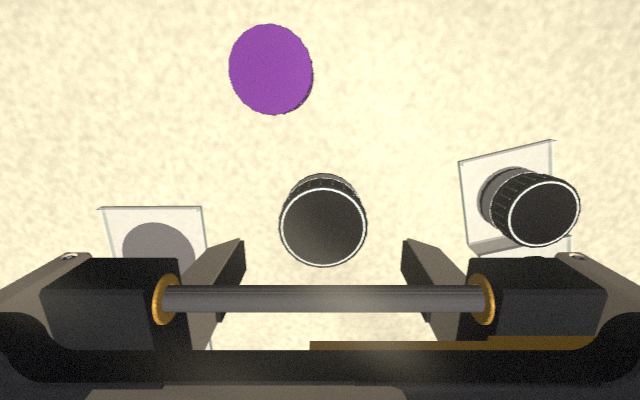

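```bash
python3 -m creep '[{"tx":0.5,"ty":-0.15,"tz":0,"wx":0,"wy":0,"wz":0,"gripper":-1},{"tx":2,"ty":-0.15,"tz":0,"wx":0,"wy":0,"wz":0,"gripper":-1},{"tx":4,"ty":-0.15,"tz":0,"wx":0,"wy":0,"wz":0,"gripper":-1},{"tx":6,"ty":-0.15,"tz":0,"wx":0,"wy":0,"wz":0,"gripper":-1},{"tx":7.2,"ty":-0.15,"tz":0,"wx":0,"wy":0,"wz":0,"gripper":-1},{"tx":7.6,"ty":-0.15,"tz":0,"wx":0,"wy":0,"wz":0,"gripper":-1},{"tx":7.7,"ty":-0.15,"tz":0,"wx":0,"wy":0,"wz":0,"gripper":-1},{"tx":7.7,"ty":-0.15,"tz":0,"wx":0,"wy":0,"wz":0,"gripper":-1}]';python3 -m creep '[{"tx":0,"ty":0,"tz":0,"wx":0,"wy":0,"wz":0,"gripper":-1},{"tx":0,"ty":0,"tz":0,"wx":0,"wy":0,"wz":0,"gripper":-1},{"tx":0,"ty":0,"tz":0,"wx":0,"wy":0,"wz":0,"gripper":-1}]'
python3 - <<'E'
from lid import *
c=cam("wrist"); cv2.imwrite("pics/w19.png",np.clip(c["frame"][180:400,160:480,::-1]*1.6,0,255).repeat(2,0).repeat(2,1).astype(np.uint8))
E
python3 go.py 502.8 -163.3 13 -0.185
```

```text
time: 24.38
tool_pos: [502.3, -164.1, 13.0]
tcp_rot: [-1.403, 1.571, -0.021]
contact_force: [0.0, 1.2, -0.5]
grip_width: 92.2
time: 24.63
tool_pos: [502.5, -164.3, 13.6]
tcp_rot: [-1.787, 1.569, -0.405]
contact_force: [-0.3, -0.4, 0.8]
grip_width: 91.2
t 24.68 tool [ 502.4 -164.3   13.5] grip 92.0 F [-0.6 -0.3 -0.1] q6 -1.84
t cm [ 0.05 -0.02  0.1 ] w [-0.003 -0.     0.001] alt [3.138e+00 2.000e-03 0.000e+00]
axes
 [[ 0.001 -0.982  0.187]
 [-0.001  0.187  0.982]
 [-1.    -0.001 -0.   ]]
```

View pics/w19.png

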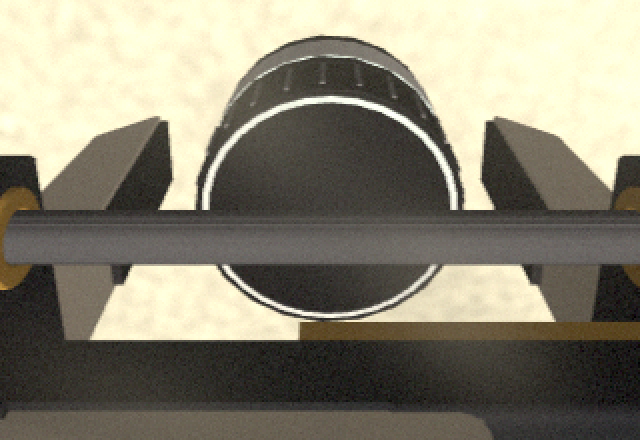

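```bash
python3 -m creep '[{"tx":0.05,"ty":0,"tz":0.08,"wx":0,"wy":0,"wz":0,"gripper":-1},{"tx":0.05,"ty":0,"tz":0.08,"wx":0,"wy":0,"wz":0,"gripper":-0.7},{"tx":0.05,"ty":0,"tz":0.08,"wx":0,"wy":0,"wz":0,"gripper":-0.5},{"tx":0.05,"ty":0,"tz":0.08,"wx":0,"wy":0,"wz":0,"gripper":1},{"tx":0.05,"ty":0,"tz":0.08,"wx":0,"wy":0,"wz":0,"gripper":1},{"tx":0.05,"ty":0,"tz":0.08,"wx":0,"wy":0,"wz":0,"gripper":1},{"tx":0.05,"ty":0,"tz":0.08,"wx":0,"wy":0,"wz":0,"gripper":1},{"tx":0.05,"ty":0,"tz":0.08,"wx":0,"wy":0,"wz":0,"gripper":1}]'; python3 go.py 519.2 -319 85 -0.185
```

```text
time: 25.35
tool_pos: [502.2, -163.3, 12.3]
tcp_rot: [0.197, 1.571, 1.579]
contact_force: [0.1, 0.3, -0.4]
grip_width: 65.5
t 25.35 tool [ 502.2 -163.3   12.3] grip 65.5 F [ 0.1  0.3 -0.4] q6 -1.84
t cm [ -7.27  -4.59 -14.98] w [-0.003  0.    -0.   ] alt [ 3.138 -0.    -0.   ]
axes
 [[-0.    -0.982  0.187]
 [ 0.     0.187  0.982]
 [-1.     0.     0.   ]]
```

```bash
python3 -m creep '[{"tx":-0.5,"ty":0,"tz":0,"wx":0,"wy":0,"wz":0,"gripper":1},{"tx":-1.5,"ty":0,"tz":0,"wx":0,"wy":0,"wz":0,"gripper":1},{"tx":-3,"ty":0,"tz":0,"wx":0,"wy":0,"wz":0,"gripper":1},{"tx":-5,"ty":0,"tz":0,"wx":0,"wy":0,"wz":0,"gripper":1},{"tx":-7,"ty":-0.3,"tz":-1,"wx":0,"wy":0,"wz":0,"gripper":1},{"tx":-8.3,"ty":-0.9,"tz":-3,"wx":0,"wy":0,"wz":0,"gripper":1},{"tx":-9,"ty":-1.6,"tz":-5.2,"wx":0,"wy":0,"wz":0,"gripper":1},{"tx":-9,"ty":-2.4,"tz":-7.7,"wx":0,"wy":0,"wz":0,"gripper":1}]'; python3 -m creep '[{"tx":0,"ty":-0.7,"tz":-2.3,"wx":0,"wy":0,"wz":0,"gripper":1},{"tx":0,"ty":-1.3,"tz":-4.3,"wx":0,"wy":0,"wz":0,"gripper":1},{"tx":0,"ty":-1.8,"tz":-5.9,"wx":0,"wy":0,"wz":0,"gripper":1},{"tx":0,"ty":-2.1,"tz":-6.9,"wx":0,"wy":0,"wz":0,"gripper":1},{"tx":0,"ty":-2.2,"tz":-7.3,"wx":0,"wy":0,"wz":0,"gripper":1},{"tx":0,"ty":-2.2,"tz":-7.3,"wx":0,"wy":0,"wz":0,"gripper":1},{"tx":0,"ty":-2.2,"tz":-7.3,"wx":0,"wy":0,"wz":0,"gripper":1},{"tx":0,"ty":-2.2,"tz":-7.3,"wx":0,"wy":0,"wz":0,"gripper":1}]';python3 - <<'E'
from lid import *
from pads import pad
c=cam("wrist"); cv2.imwrite("pics/w20.png",np.clip(c["frame"][:,:,::-1]*1.6,0,255).astype(np.uint8)); uv=proj(c,[500,-315,4])[0];print(uv)
print(*pad(c,uv.round().astype(int)))
E
python3 go.py 519.2 -319 27 -0.185
```

```text
time: 26.02
tool_pos: [512.4, -244.3, 105.6]
tcp_rot: [-1.898, 1.567, -0.515]
contact_force: [0.8, -0.9, -0.9]
grip_width: 65.6
time: 26.68
tool_pos: [519.2, -318.1, 102.4]
tcp_rot: [0.67, 1.57, 2.053]
contact_force: [-0.2, 0.1, -1.6]
grip_width: 65.4
[322.24251651 182.99819445]
[ 506.1 -316.6] [38.3 68.1] (518.1, -318.7, 64.9) 1970
t 26.73 tool [ 519.3 -318.2  102.5] grip 65.9 F [ 1.  -0.7 -0.2] q6 -2.06
t cm [ 7.55 -0.01 -0.09] w [-0.003  0.001 -0.   ] alt [ 3.139e+00 -1.000e-03 -1.000e-03]
axes
 [[-0.    -0.982  0.186]
 [ 0.001  0.186  0.982]
 [-1.     0.     0.001]]
```

View pics/w20.png

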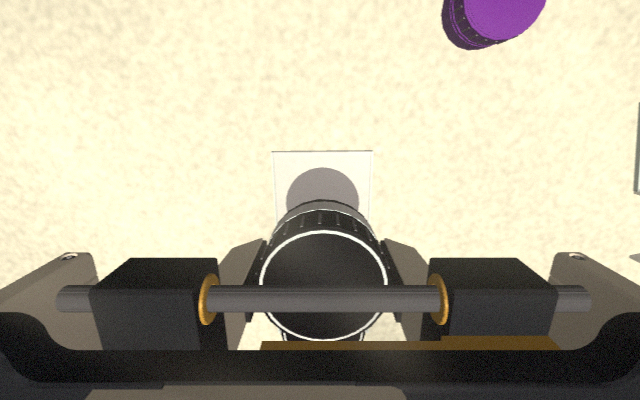

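```bash
python3 -m creep '[{"tx":0.7,"ty":0.03,"tz":-0.06,"wx":0,"wy":0,"wz":0,"gripper":1},{"tx":2,"ty":0.03,"tz":-0.06,"wx":0,"wy":0,"wz":0,"gripper":1},{"tx":4,"ty":0.03,"tz":-0.06,"wx":0,"wy":0,"wz":0,"gripper":1},{"tx":5.7,"ty":0.03,"tz":-0.06,"wx":0,"wy":0,"wz":0,"gripper":1},{"tx":6.8,"ty":0.03,"tz":-0.06,"wx":0,"wy":0,"wz":0,"gripper":1},{"tx":7.3,"ty":0.03,"tz":-0.06,"wx":0,"wy":0,"wz":0,"gripper":1},{"tx":7.4,"ty":0.03,"tz":-0.06,"wx":0,"wy":0,"wz":0,"gripper":1},{"tx":7.4,"ty":0.03,"tz":-0.06,"wx":0,"wy":0,"wz":0,"gripper":1}]'; python3 -m creep '[{"tx":0,"ty":0,"tz":0,"wx":0,"wy":0,"wz":0,"gripper":1},{"tx":0,"ty":0,"tz":0,"wx":0,"wy":0,"wz":0,"gripper":1},{"tx":0,"ty":0,"tz":0,"wx":0,"wy":0,"wz":0,"gripper":1},{"tx":0,"ty":0,"tz":0,"wx":0,"wy":0,"wz":0,"gripper":1}]';python3 go.py 518.5 -318.7 17.5 -0.185
```

```text
time: 27.4
tool_pos: [519.1, -319.8, 28.5]
tcp_rot: [-1.533, 1.571, -0.15]
contact_force: [-0.2, -0.2, -1.0]
grip_width: 65.5
time: 27.73
tool_pos: [519.1, -320.0, 29.0]
tcp_rot: [-1.977, 1.57, -0.594]
contact_force: [-0.2, 0.6, -1.3]
grip_width: 65.8
t 27.73 tool [ 519.1 -320.    29. ] grip 65.8 F [-0.2  0.6 -1.3] q6 -2.06
t cm [1.15 0.08 0.12] w [-0.003 -0.     0.001] alt [3.138e+00 2.000e-03 1.000e-03]
axes
 [[ 0.001 -0.982  0.187]
 [-0.001  0.187  0.982]
 [-1.    -0.001 -0.   ]]
```

```bash
python3 -m creep '[{"tx":0.3,"ty":0.06,"tz":0.1,"wx":0,"wy":0,"wz":0,"gripper":1},{"tx":0.6,"ty":0.06,"tz":0.1,"wx":0,"wy":0,"wz":0,"gripper":1},{"tx":0.9,"ty":0.06,"tz":0.1,"wx":0,"wy":0,"wz":0,"gripper":1},{"tx":1.1,"ty":0.06,"tz":0.1,"wx":0,"wy":0,"wz":0,"gripper":1},{"tx":1.1,"ty":0.06,"tz":0.1,"wx":0,"wy":0,"wz":0,"gripper":1},{"tx":1.1,"ty":0.06,"tz":0.1,"wx":0,"wy":0,"wz":0,"gripper":1},{"tx":1.1,"ty":0.06,"tz":0.1,"wx":0,"wy":0,"wz":0,"gripper":1}]';python3 go.py 518.5 -318.7 17 -0.185;python3 -m creep '[{"tx":0.04,"ty":0,"tz":0,"wx":0,"wy":0,"wz":0,"gripper":1},{"tx":0.06,"ty":0,"tz":0,"wx":0,"wy":0,"wz":0,"gripper":1},{"tx":0.06,"ty":0,"tz":0,"wx":0,"wy":0,"wz":0,"gripper":1}]'
```

```text
time: 28.32
tool_pos: [518.5, -318.7, 17.3]
tcp_rot: [-0.324, 1.571, 1.058]
contact_force: [0.1, -0.1, -0.4]
grip_width: 65.4
t 28.32 tool [ 518.5 -318.7   17.3] grip 65.4 F [ 0.1 -0.1 -0.4] q6 -2.06
t cm [ 0.03 -0.    0.  ] w [-0.004  0.     0.   ] alt [ 3.138  0.    -0.   ]
axes
 [[ 0.    -0.982  0.187]
 [ 0.     0.187  0.982]
 [-1.    -0.     0.   ]]
time: 28.57
tool_pos: [518.5, -318.7, 16.8]
tcp_rot: [-1.465, 1.571, -0.083]
contact_force: [-0.1, 0.5, -1.4]
grip_width: 65.7
```

```bash
python3 -m creep '[{"tx":0.05,"ty":0,"tz":0,"wx":0,"wy":0,"wz":0,"gripper":1},{"tx":0.05,"ty":0,"tz":0,"wx":0,"wy":0,"wz":0,"gripper":1}]'; python3 -m creep '[{"tx":0.03,"ty":0,"tz":0,"wx":0,"wy":0,"wz":0,"gripper":1},{"tx":0.03,"ty":0,"tz":0,"wx":0,"wy":0,"wz":0,"gripper":1}]'
```

```text
time: 28.73
tool_pos: [518.6, -318.8, 16.4]
tcp_rot: [-1.832, 1.57, -0.449]
contact_force: [-0.5, -0.1, -0.3]
grip_width: 65.7
time: 28.9
tool_pos: [518.5, -318.8, 16.4]
tcp_rot: [-1.763, 1.57, -0.38]
contact_force: [-0.7, 0.2, 3.4]
grip_width: 65.6
```

Seated; release and rise.

```bash
python3 -m creep '[{"tx":0.02,"ty":0,"tz":0,"wx":0,"wy":0,"wz":0,"gripper":1},{"tx":0.02,"ty":0,"tz":0,"wx":0,"wy":0,"wz":0,"gripper":-0.6},{"tx":0.02,"ty":0,"tz":0,"wx":0,"wy":0,"wz":0,"gripper":-0.8},{"tx":0.02,"ty":0,"tz":0,"wx":0,"wy":0,"wz":0,"gripper":-0.8},{"tx":0.02,"ty":0,"tz":0,"wx":0,"wy":0,"wz":0,"gripper":-0.8},{"tx":-1,"ty":0,"tz":0,"wx":0,"wy":0,"wz":0,"gripper":-0.8},{"tx":-3,"ty":0,"tz":0,"wx":0,"wy":0,"wz":0,"gripper":-0.8},{"tx":-6,"ty":0,"tz":0,"wx":0,"wy":0,"wz":0,"gripper":-0.8}]';python3 -m creep '[{"tx":-4,"ty":0,"tz":0,"wx":0,"wy":0,"wz":0,"gripper":-0.8},{"tx":-8,"ty":0,"tz":0,"wx":0,"wy":0,"wz":0,"gripper":-0.8},{"tx":-10,"ty":0.5,"tz":0,"wx":0,"wy":0,"wz":0,"gripper":-0.8},{"tx":-11,"ty":3,"tz":0,"wx":0,"wy":0,"wz":0,"gripper":-0.8},{"tx":-11,"ty":6,"tz":0,"wx":0,"wy":0,"wz":0,"gripper":-0.8},{"tx":-11,"ty":8,"tz":0,"wx":0,"wy":0,"wz":0,"gripper":-0.8},{"tx":-11,"ty":8,"tz":0,"wx":0,"wy":0,"wz":0,"gripper":-0.8},{"tx":-11,"ty":8,"tz":0,"wx":0,"wy":0,"wz":0,"gripper":-0.8}]'
python3 - <<'E'
from lid import *
o=get_obs(); print(o["time"],o["tool_pos"])
c=cam("wrist"); cv2.imwrite("pics/w21.png",np.clip(c["frame"][:,:,::-1]*1.6,0,255).astype(np.uint8)); uv=proj(c,[518,-318.7,50])[0];print(uv);lid(c,uv,50,66)
c=cam("scene"); cv2.imwrite("pics/sc21.png",np.clip(c["frame"][:,:,::-1]*1.6,0,255).astype(np.uint8))
c=cam("side"); cv2.imwrite("pics/sd21.png",np.clip(c["frame"][:,:,::-1]*1.6,0,255).astype(np.uint8))
for p in [(518,-318.7,50),(521,-5.5,46),(475.7,322.5,40),(522.7,142.7,34)]: lid(c,proj(c,p)[0],p[2],0)
E
```

```text
time: 29.57
tool_pos: [517.1, -317.7, 74.7]
tcp_rot: [1.063, 1.565, 2.446]
contact_force: [0.7, -1.1, -0.4]
grip_width: 82.9
time: 30.23
tool_pos: [439.6, -303.9, 187.1]
tcp_rot: [-1.998, 1.569, -0.617]
contact_force: [0.6, 0.8, -0.5]
grip_width: 82.8
30.2333 [ 439.59405308 -303.88878365  187.12608435]
[323.26840061 261.47986707]
lid z 50 val 55 area 83550 circ 715.9 -362.4 839.6 ell [ 621.1 -322.8] [ 227.7 1072. ]
lid z 50 val 17 area 920 circ 519.4 -320.4 55.5 ell [ 519.4 -320.4] [53.8 54.3]
lid z 46 val 11 area 263 circ 522.2 -6.5 43.0 ell [521.9  -6.5] [40.5 40.6]
lid z 40 val 68 area 48209 circ 54.7 380.6 1571.7 ell [149.9 418.9] [ 629.3 1361.4]
lid z 34 val 11 area 42 circ 523.4 141.8 20.3 ell [523.1 141. ] [16.5 18.9]
```

View pics/w21.png

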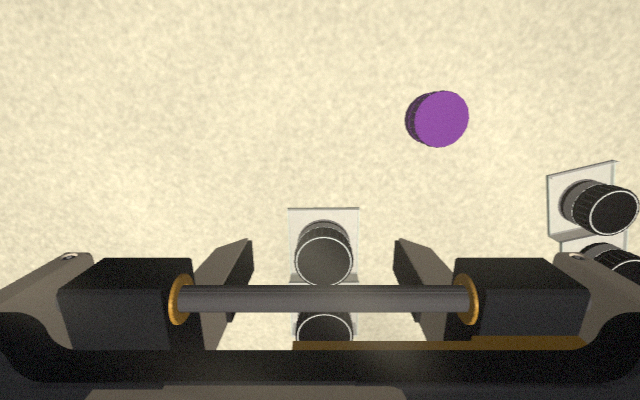

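View pics/sc21.png

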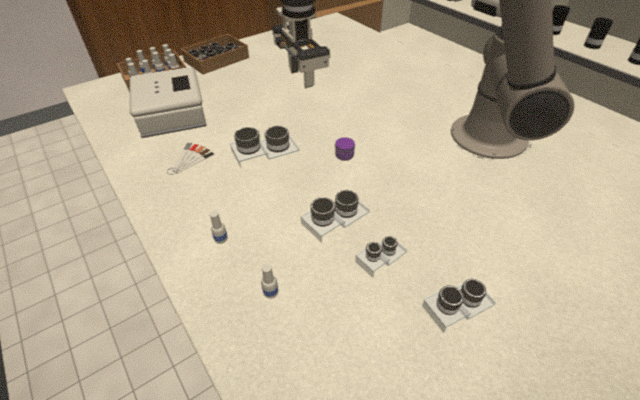

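View pics/sd21.png

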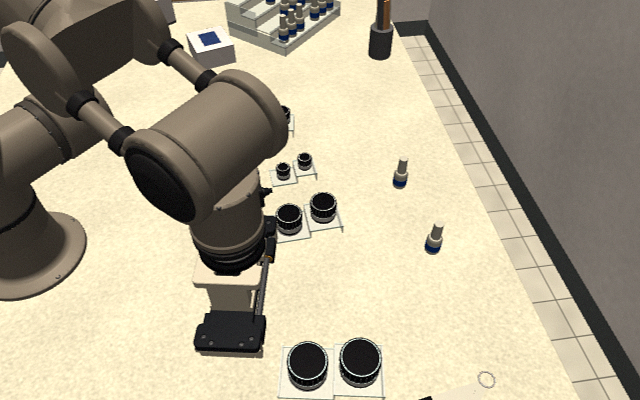

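Run:
```python
from plant import *
print(close_job()); print(get_obs()["time"])
```

```text
the job is handed in; nothing more can be done
None
the job is handed in; nothing more can be done
```

I moved the jars one at a time from the top of the stack down: tiny, small, medium, large. Each stands upright on the pad of its matching stand, and I handed the job in at about 30 s of the 118 s allowed.

- **Centring:** the wrist camera, after each release, showed the tiny, small and medium jars within about 0.6 mm of their pad centres. The side camera showed the large jar within about 0.5 mm.
- **Disagreement:** the side camera put the medium and tiny jars about 1 mm off centre, slightly more than the wrist camera did. That is within its roughly 2 mm calibration error.
- **Checks that failed:** the last wrist reading of the large jar's lid failed because the gripper hid part of it. The last side reading of the small jar failed because the arm was in the way. I only saw the small jar still standing in the final scene picture.
- **Forces and surroundings:** the highest contact force I read while setting jars down was about 7 N. By eye in the final pictures, both polish bottles and the purple jar stood where they started, and the gripper was clear of everything.

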